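# Guard on, then hold the polisher's run lever

## Task

Get the roller polisher ready and keep it enabled: hang the yellow tent-shaped guard over the polisher's steel rail, upright and centred so that it covers the felt roller, and let go of it. Then press the hold-to-run lever's black pad gently down until its pointer stands in the green middle zone, not through into the red trip zone, and keep it there: finish while still holding the lever down. Do not press the lever before the guard is on, and leave the ring cone, the tape roll and the putty lump alone.

Things in the scene. Friction and masses are not known exactly. Their poses are not given: they have to be found in the camera images.
- guard: Loose rigid guard of yellow sheet, tent-shaped (inverted V, each sheet 30 deg from upright, open below and at both ends), 90 mm long (its x axis, the ridge), 72 mm wide over the lower edges (y), 112 mm tall with its grip; 0.1 to 0.2 kg. Starts standing upright on the bench on its two lower edges. Origin on the underside, in the middle; z up. It is the same turned half round.
- guard_grip (a point): Where to grasp the guard: centre of the upper part of the black upright grip rib on its ridge, 90 mm above the guard's underside. The rib is 12 mm thick (guard's y), 50 mm long (guard's x), and stands free from 65 to 112 mm above the underside. Axes as the guard's.
- guard_seat (a point): Point inside the tent, 44 mm above the guard's underside, 46 mm below guard_grip, where the rail's centre line lies when the guard sits fully down on the rail. Axes as the guard's.
- polisher: Fixed bench polisher, 190 x 90 mm grey base, green motor at the +x end. Its x axis runs along the rail and the roller. Origin under the middle of the rail, on the bench; z up.
- rail_mid (a point): Middle of the polisher's horizontal steel guard rail (12 mm round, along the polisher's x), 120 mm above the bench. The rail is clear for 69 mm either side of this point, up to two upright posts whose tops stand 126 mm above the bench. A grey felt roller, 60 mm long and 24 mm thick, lies parallel 30 mm below the rail; the tent goes over rail and roller together and centres itself across the rail. Axes as the polisher's.
- lever_stand: Fixed stand of the hold-to-run lever, grey, 235 x 70 mm base. Origin on the bench, under the lever's pad; the lever's pivot is 125 mm from it along the stand's +x, 70 mm above the bench; z up. An upright indicator plate stands 28 to 62 mm from the origin along -x, 136 mm tall: white at the top, green in the middle, red below; a black pointer on the lever's tip moves in front of it.
- lever_pad (a point): Middle of the top of the lever's black rubber pad, 46 mm across and 16 mm thick, the place to press down on, 130 mm from the pivot. It stands about 122 mm above the bench when released, between 105 and 92 mm in the green zone (middle 98.5 mm), 84 mm where the lever trips. At rest the pad slopes 20 deg, rising away from the pivot; in the green zone about 9 deg.
- run_lever (a joint): Angle of the hold-to-run lever in rad: 0 released (up), growing as it is pressed down, 0.35 at the stop. Green zone 0.14 to 0.24 (middle 0.19); beyond 0.30 it trips. A spring pushes it up: about 4 N at the pad to start moving, 8 N in the green zone; it springs back when let go.
- post: Fixed tall steel post of the room, 34 mm square, from the bench to far above the arm; origin at its foot. Between the polisher and the lever stand the arm must swing round it on the robot's side. Fixed 210 mm tall cream busts stand about it and behind; in front of it, nearer the robot, stand a 150 mm tall clamp jig and a low turntable.
- ring_cone_3: Cream cast cone, 42 mm across, 60 mm tall, standing loose near the polisher. Origin under its centre. Bystander: leave alone.
- tape_roll: Roll of masking tape, 93 mm across, 24 mm thick, lying near the lever stand. Origin under its centre. Bystander: leave alone.
- offcut_a: Lump of half-hard putty, 29 x 77 x 21 mm, lying near the guard. Origin under its centre. Bystander: leave alone.

How it is judged:
By the outcome, as a careful person would: the job done as asked, in the order asked, and still so for the second after the job is handed in, while the arm keeps its last pose, push and grip.
It also fails if it takes over 61 s, if anything falls off the work surface, if the arm or the gripper's body presses on something with over 40 N, if the wrist force passes 120 N, or if a joint passes its speed limit or range.

## Robot

A 6-joint arm with a two-finger parallel gripper is mounted at the origin on a cart in front of the work surface, level with it; the furniture and walls round the work are solid. World frame = base frame: x ahead of the robot, y to its left, z up, the work surface at z = 0. Lengths are in m, angles in degrees, forces in N, time in s.
With the tool pointing down it reaches from about 0.35 to 0.925 m from the base axis. Payload 6.4 kg.
Tool frame: the origin (TCP) lies on the centre line of the jaws, within the pads' length; the fingertips stand 14 mm ahead of it and the grasp point (between the pads) lies 5 mm behind it; z points along the fingers, x is the direction in which the jaws open and shut, and the axes are right-handed (so a half turn about z gives the same grasp; the last joint's range is limited). The gripper opens to 94 mm and grips with 3 to 60 N. Pads are 16 mm wide; open, the fingers measure 119 mm over their backs; the gripper's body (75 mm by 177 mm) begins 78 mm behind the grasp point.
Start: joints at [56.316, 14.043, 89.255, -0, 76.702, -9.975], TCP at [0.261, 0.595, 0.219] pointing down, gripper open.
Joint ranges: [-179.41, 179.41], [-58.25, 129.5], [7.25, 145.43], [-54.29, 234.29], [11.92, 165.04], [-157.13, 157.13]. Speed limits (degrees/s): [147.25, 147.25, 180, 180, 180, 180].

## Interface

Orientations are given as a 3x3 rotation matrix whose columns are the frame's x, y, z axes.
In Python, from station import arm gives the robot as it stands. The module is installed in compiled form; this text tells all that it offers.
- The arm moves only by the tool jog_arm, never from a script. Its argument "deltas" is a list that holds one entry, the list of rows, each a list of 7 numbers: the turn, a rotation vector about the tool's x, y, z in rad, then the shift along the tool's x, y, z in mm, then the opening, from 0 (shut) to 1 (fully open). In form: [[[ax, ay, az, tx, ty, tz, gripper], ...]]. A call has 1 to 5 rows; each row shifts and turns the pose as measured when the row begins, along the tool's axes as they then stand; what a row does not reach is not made up. A row lasts 1/8 s, in which the tool goes at most 62.5 mm and 10.7 degrees, less where a joint would pass 70% of its speed; a pose out of reach is approached as far as the arm can. A call is refused whole if a number of a shift passes 62.5 or a number of a turn 0.188, either way. A call with a gripper value outside its range is refused whole. The fingers move at their own pace and stop on an object; "force" is the grip in N (left out, the last holds). Time passes only in rows, so rows that do not move let the fingers close. It gives the time, the measured TCP pose, the force and the opening at its end, in the units of the state.
- arm.observe(): the state, without advancing time (a new reading comes with each control period).
- arm.snapshot(name): name is "side" or "top" or "wrist"; returns the picture (384x512x3 uint8, blue, green, red); there is no depth.
- arm.camera_model(name): a dict with "camera_matrix" (3x3 intrinsics, pixels), "rvec" (rotation vector, rad) and "tvec" (3), from world to camera coordinates, as OpenCV has them. Camera axes: x right, y down, z forward; pixel columns grow to the right and rows downward; lengths in m; the calibration is good to about 2 mm. The wrist camera is an equidistant fisheye: a pixel r from the principal point sees the ray r / f radians off the axis. A picture is of the moment at which its call begins: read the wrist's pose just before it. camera_model takes no time and is no camera call; for the wrist camera it gives the pose at the moment of the call.
- arm.sign_off(): hands the job in, once; it reports no verdict.
The state is a dict: "clock": time; "joint_positions": joint angles; "joint_vel": joint speeds; "effort": joint torques, N m; "ee_pos": TCP position; "ee_rot": TCP orientation; "contact_force": force on the tool from outside, world axes, zero at the start; "moment": the same for the moment, N m; "width": finger opening in m.
Only numpy, scipy, OpenCV 4.12 (cv2) and the standard library are available. Lean on these libraries where they do the work, as an engineer would, in place of code of your own. Each camera call takes 0.05 s, during which the arm holds its last target.

## Working session

There is one attempt and no reset: what is moved stays moved. The work goes in short steps, Python scripts to look and compute and a tool call to move; the robot and the scene stay as the last step left them, time stands still between calls to the robot, and variables do not carry over. Pictures are saved under pics/ and viewed, and the job is handed in when it is done.

Besides the shell and the picture viewer there is one more tool, called by a JSON object that holds its "method" and its "body", one argument or row to a line. jog_arm: Moves the arm, as the interface text tells. Its arguments: {"type":"object","properties":{"deltas":{"type":"array"},"force":{"type":"number"}},"required":["deltas"]}

```bash
mkdir -p pics; python3 - <<'E'
from station import arm
import cv2
s=arm.observe()
for k in ("clock","ee_pos","ee_rot","width","contact_force"): print(k,s[k])
for n in ("side","top","wrist"):
    cv2.imwrite(f"pics/{n}0.png",arm.snapshot(n)); m=arm.camera_model(n); print(n,m)
E
```

```text
clock 0.0
ee_pos [0.26102015 0.5946573  0.21835392]
ee_rot [[ 4.02038839e-01  9.15621997e-01 -1.06306610e-03]
 [ 9.15620672e-01 -4.02040107e-01 -1.59322448e-03]
 [-1.88618659e-03 -3.32827179e-04 -9.99998166e-01]]
width 0.09427823247753109
contact_force [-0.26542542 -0.74203301 -0.45791536]
side {'camera_matrix': array([[368.61952333,   0.        , 256.58701238],
       [  0.        , 368.61952333, 193.56262084],
       [  0.        ,   0.        ,   1.        ]]), 'rvec': array([ 2.04177904, -0.48879966,  0.27348785]), 'tvec': array([-0.40936414,  0.21639394,  1.23942166])}
top {'camera_matrix': array([[449.17704542,   0.        , 250.6819725 ],
       [  0.        , 449.17704542, 190.12505208],
       [  0.        ,   0.        ,   1.        ]]), 'rvec': array([ 2.13611509, -2.16403612,  0.1580001 ]), 'tvec': array([0.05587008, 0.50581772, 1.47155102])}
wrist {'camera_matrix': array([[297.31863964,   0.        , 255.61710167],
       [  0.        , 297.31863964, 189.90995117],
       [  0.        ,   0.        ,   1.        ]]), 'rvec': array([-2.45314753, -1.60315076, -0.19422297]), 'tvec': array([-0.64885889, -0.02563627,  0.39123428])}
```

View pics/side0.png

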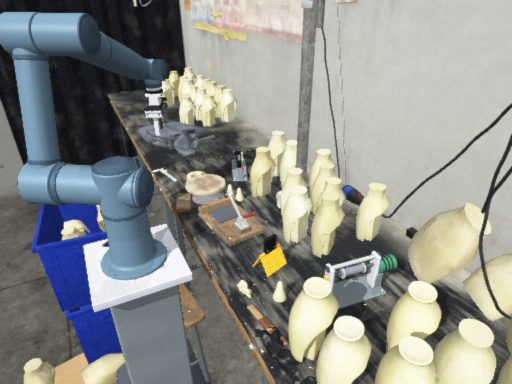

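View pics/top0.png

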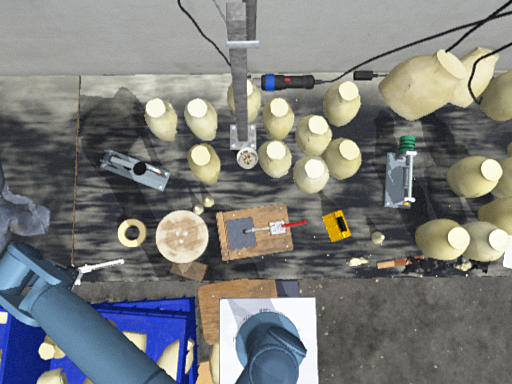

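View pics/wrist0.png

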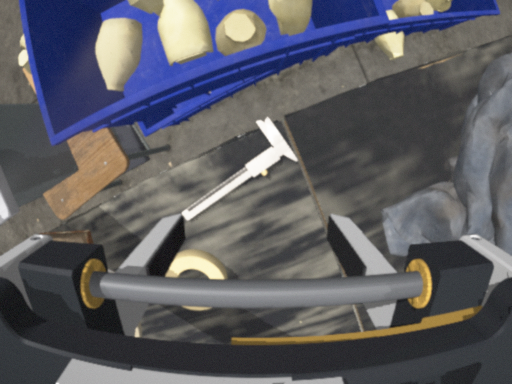

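```bash
python3 - <<'E'
import cv2,numpy as np
t=cv2.imread("pics/top0.png");s=cv2.imread("pics/side0.png")
def c(i,x0,x1,y0,y1,f): return cv2.resize(i[y0:y1,x0:x1],None,fx=f,fy=f,interpolation=cv2.INTER_CUBIC)
cv2.imwrite("pics/a.png",c(t,310,440,120,260,4)) 
cv2.imwrite("pics/b.png",c(t,90,190,130,260,4.5))
cv2.imwrite("pics/c.png",c(s,230,410,220,320,4.4))
cv2.imwrite("pics/d.png",c(s,140,280,120,260,4))
E
```

```text
(no output)
```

View pics/a.png

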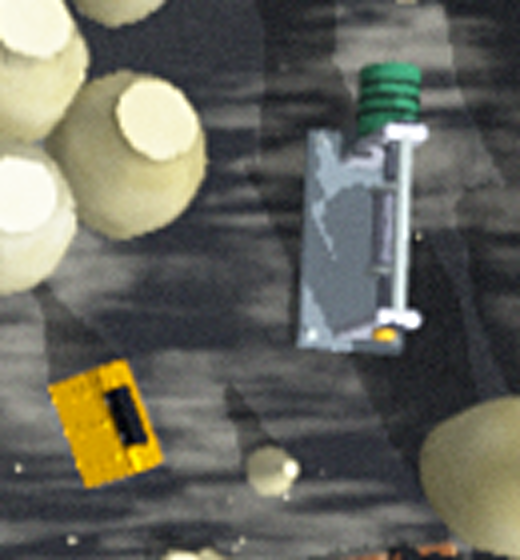

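View pics/b.png

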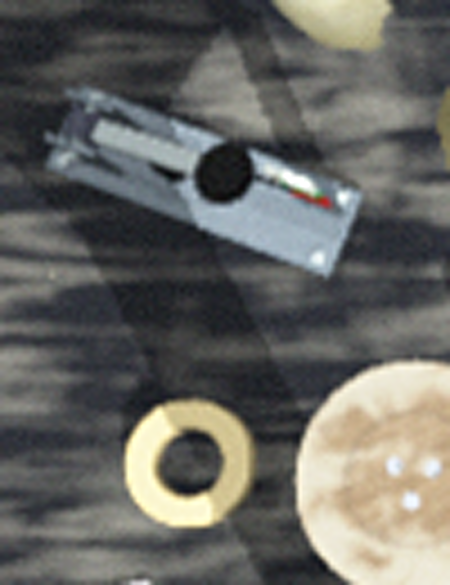

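View pics/c.png

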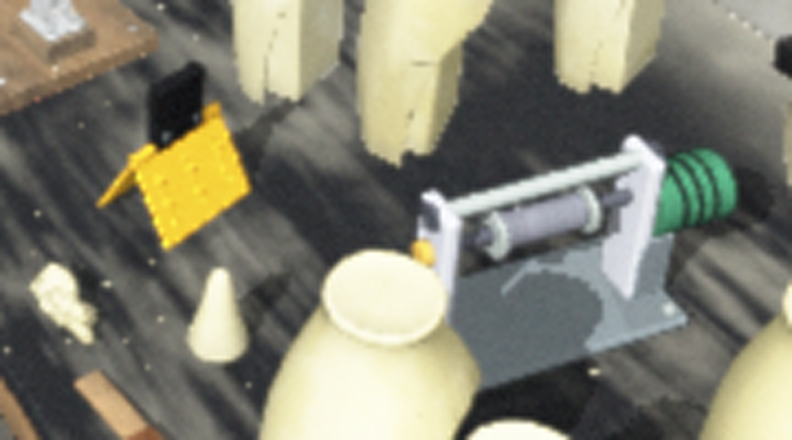

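View pics/d.png

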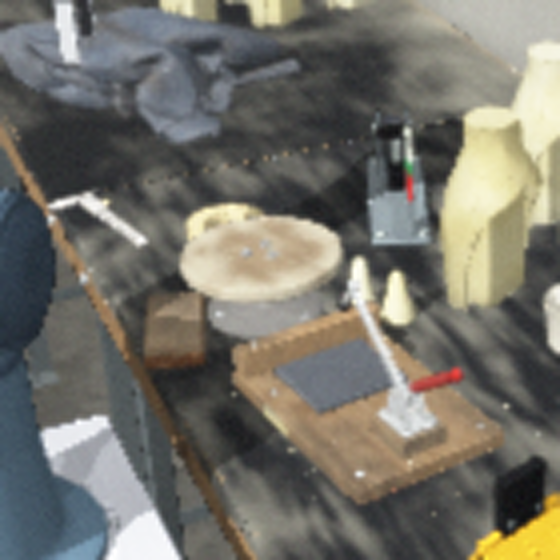

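```bash
cat > h.py <<'E'
import cv2,numpy as np
from station import arm
def bp(cam,uv,z):
    m=arm.camera_model(cam) if isinstance(cam,str) else cam
    R,_=cv2.Rodrigues(m["rvec"]);K=m["camera_matrix"];t=np.array(m["tvec"]).ravel()
    C=-R.T@t; d=R.T@np.linalg.inv(K)@np.array([*uv,1.]); return C+d*(z-C[2])/d[2]
def pj(cam,P):
    m=arm.camera_model(cam); P=np.atleast_2d(np.array(P,float))
    if cam!="wrist": return cv2.projectPoints(P,m["rvec"],m["tvec"],m["camera_matrix"],None)[0].reshape(-1,2)
    return cv2.fisheye.projectPoints(P.reshape(-1,1,3),np.array(m["rvec"],float).reshape(3,1),np.array(m["tvec"],float).reshape(3,1),m["camera_matrix"],np.zeros(4))[0].reshape(-1,2)
E
python3 - <<'E'
from h import *
A=lambda x,y:(310+x/4,120+y/4)
B=lambda x,y:(90+x/4.5,130+y/4.5)
p=lambda l,v:print(l,np.round(v,4))
for q in [(50,388),(122,360),(162,462),(92,488)]: p("g",bp("top",A(*q),0))
for q in [(105,388),(128,384),(147,440),(122,448)]: p("rib",bp("top",A(*q),.112))
for q in [(404,150),(400,308)]: p("rail",bp("top",A(*q),.126))
for q in [(304,130),(298,347)]: p("base",bp("top",A(*q),.01))
p("pad",bp("top",B(223,173),.122))
for q in [(45,165),(330,275),(362,190),(75,88)]: p("stand",bp("top",B(*q),.01))
for q in [(95,130),(200,165)]: p("bar",bp("top",B(*q),.1))
p("cone",bp("top",A(272,470),.03))
p("postfoot",bp("top",(242,150),0))
E
```

```text
g [ 0.416  -0.1945  0.    ]
g [ 0.4391 -0.2569  0.    ]
g [ 0.3519 -0.2873  0.    ]
g [ 0.3308 -0.227   0.    ]
rib [ 0.4064 -0.2195  0.112 ]
rib [ 0.4093 -0.2378  0.112 ]
rib [ 0.365  -0.2509  0.112 ]
rib [ 0.359 -0.231  0.112]
rail [ 0.5923 -0.4631  0.126 ]
rail [ 0.4654 -0.4518  0.126 ]
base [ 0.6357 -0.4207  0.01  ]
base [ 0.4473 -0.405   0.01  ]
pad [0.5683 0.4023 0.122 ]
stand [0.5981 0.5656 0.01  ]
stand [0.5106 0.347  0.01  ]
stand [0.5757 0.3236 0.01  ]
stand [0.658  0.5447 0.01  ]
bar [0.6053 0.5004 0.1   ]
bar [0.5787 0.4243 0.1   ]
cone [ 0.343  -0.3716  0.03  ]
postfoot [0.6531 0.0774 0.    ]
```

```bash
cat >> h.py <<'E'
def T(x,y,yaw,pts):
    c,s=np.cos(np.radians(yaw)),np.sin(np.radians(yaw)); P=np.array(pts,float)
    return np.c_[x+c*P[:,0]-s*P[:,1],y+s*P[:,0]+c*P[:,1],P[:,2]]
def box(x0,x1,y0,y1,z): return [[x0,y0,z],[x1,y0,z],[x1,y1,z],[x0,y1,z]]
def draw(img,cam,P,col,f,off,close=True):
    q=(pj(cam,P)-off+.5)*f
    cv2.polylines(img,[np.round(q*8).astype(np.int32)],close,col,1,cv2.LINE_AA,3)
def crop(im,w,f): x0,x1,y0,y1=w; return cv2.resize(im[y0:y1,x0:x1],None,fx=f,fy=f,interpolation=cv2.INTER_CUBIC)
E
cat > ov.py <<'E'
from h import *
G=(.385,-.2395,19.5); R=(.529,-.4575,-5); L=(.5683,.4023,70)
import sys
def go(cam,img,w,f,name):
    i=crop(img,w,f); o=np.array([w[0],w[2]])
    draw(i,cam,T(*G,box(-.045,.045,-.036,.036,0)),(255,0,0),f,o)
    draw(i,cam,T(*G,box(-.025,.025,-.006,.006,.112)),(0,255,0),f,o)
    draw(i,cam,T(*R,[[-.069,-.006,.12],[.069,-.006,.12]]),(0,0,255),f,o,False)
    draw(i,cam,T(*R,[[-.069,.006,.12],[.069,.006,.12]]),(0,0,255),f,o,False)
    a=np.linspace(0,2*np.pi,30)
    draw(i,cam,T(*L,np.c_[.023*np.cos(a)*.94,.023*np.sin(a),.122-.023*np.cos(a)*.34]),(0,255,255),f,o)
    draw(i,cam,T(*L,[[0,0,.122],[.125,0,.07]]),(0,255,255),f,o,False)
    draw(i,cam,T(*L,[[-.062,0,.136],[-.028,0,.136],[-.028,0,.02],[-.062,0,.02]]),(255,0,255),f,o)
    cv2.imwrite(name,i)
if __name__=="__main__":
    t=cv2.imread("pics/top0.png");s=cv2.imread("pics/side0.png")
    go("top",t,(315,435,130,250),5,"pics/oa.png");go("side",s,(245,405,225,310),5,"pics/ob.png")
    go("top",t,(95,185,140,200),7,"pics/oc.png");go("side",s,(215,265,140,190),8,"pics/od.png")
E
python3 ov.py
```

```text
(no output)
```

View pics/oa.png

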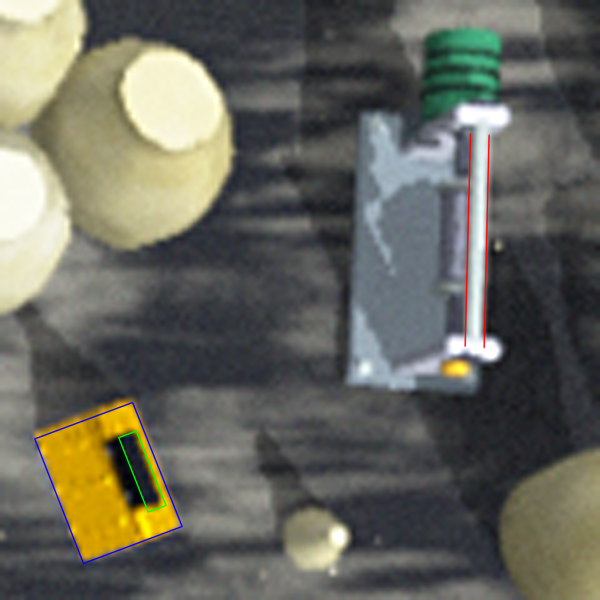

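View pics/ob.png

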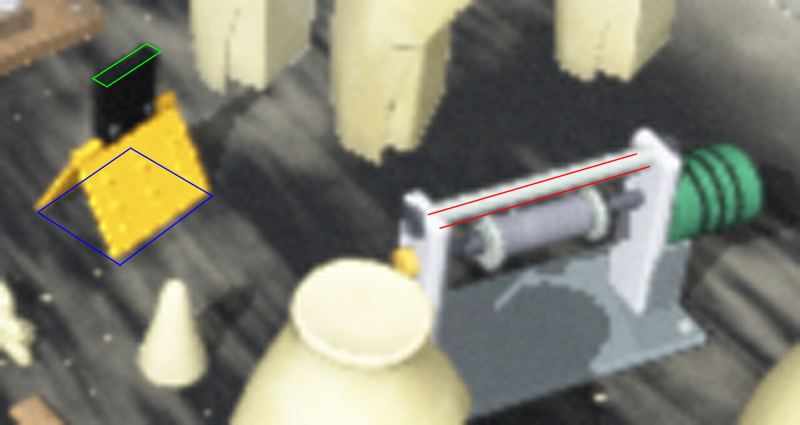

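View pics/oc.png

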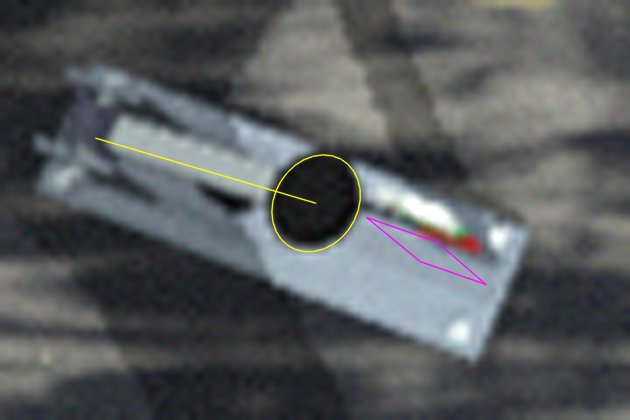

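View pics/od.png

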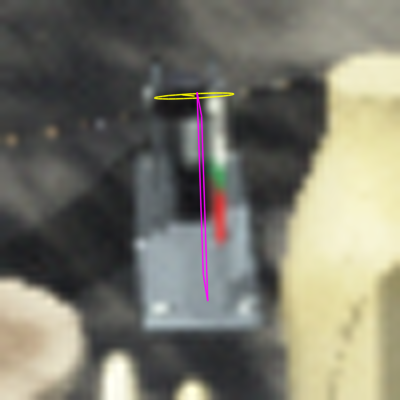

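```bash
cat >> h.py <<'E'
from scipy.spatial.transform import Rotation as Ro, Slerp
def Rdown(yaw):
    c,s=np.cos(np.radians(yaw)),np.sin(np.radians(yaw)); return np.array([[c,s,0],[s,-c,0],[0,0,-1.]])
def plan(pts,yaw,g,vmax=55,wmax=.17):
    """pts waypoints; rows in tool frame"""
    s=arm.observe(); p=np.array(s["ee_pos"]); R=np.array(s["ee_rot"])
    P=[p]+[np.array(q) for q in pts]; L=[np.linalg.norm(b-a) for a,b in zip(P,P[1:])]
    rv=Ro.from_matrix(R.T@Rdown(yaw)).as_rotvec(); 
    n=int(max(np.ceil(sum(L)*1000/vmax),np.ceil(np.linalg.norm(rv)/wmax),1))
    cs=np.r_[0,np.cumsum(L)]; out=[]
    pos=lambda u:np.array([np.interp(u,cs,[q[i] for q in P]) for i in range(3)])
    Rc=R
    for k in range(n):
        d=Rc.T@(pos((k+1)/n*cs[-1])-pos(k/n*cs[-1]))*1000
        print([*np.round(rv/n,3).tolist(),*np.round(d,1).tolist(),g]); Rc=Rc@Ro.from_rotvec(rv/n).as_matrix()
    print(n,"rows; pos",np.round(p,4),"yaw",round(np.degrees(np.arctan2(R[1,0],R[0,0])),1),"F",np.round(s["contact_force"],1),"w",round(s["width"],4),"t",s["clock"])
E
python3 -c "
from h import *
plan([(.42,.12,.32),(.375,-.22,.27)],-70.5,1)"
```

```text
[0.0, 0.0, 0.149, -38.9, 35.3, -10.6, 1]
[0.0, 0.0, 0.149, -33.2, 40.7, -10.6, 1]
[0.0, 0.0, 0.149, -26.8, 45.2, -10.6, 1]
[0.0, 0.0, 0.149, -19.8, 48.7, -10.6, 1]
[0.0, 0.0, 0.149, -12.4, 51.1, -10.6, 1]
[0.0, 0.0, 0.149, -4.6, 52.3, -10.6, 1]
[0.0, 0.0, 0.149, 3.2, 52.4, -10.6, 1]
[0.0, 0.0, 0.149, 11.0, 51.4, -10.6, 1]
[0.0, 0.0, 0.149, 18.5, 49.2, -10.6, 1]
[0.0, 0.0, 0.149, 15.0, 49.2, -2.0, 1]
[0.0, 0.0, 0.149, 10.7, 51.9, 7.7, 1]
[0.0, 0.0, 0.149, 18.3, 49.8, 7.7, 1]
[0.0, 0.0, 0.149, 25.5, 46.5, 7.7, 1]
[0.0, 0.0, 0.149, 32.1, 42.2, 7.7, 1]
[0.0, 0.0, 0.149, 38.1, 36.9, 7.7, 1]
[0.0, 0.0, 0.149, 43.1, 30.9, 7.7, 1]
16 rows; pos [0.2611 0.5948 0.2186] yaw 66.3 F [ 0.5 -0.5  0.8] w 0.0939 t 0.15
```

{"method": "jog_arm", "body": {
  "deltas": [
    [[0, 0, 0.149, -39, 35, -11, 1], [0, 0, 0.149, -33, 41, -11, 1], [0, 0, 0.149, -27, 45, -11, 1], [0, 0, 0.149, -20, 49, -11, 1], [0, 0, 0.149, -12, 51, -11, 1]]
  ]
}}

```text
clock: 0.78
ee_pos: [0.3427, 0.3393, 0.272]
ee_rot: [[0.923, 0.384, -0.004], [0.384, -0.923, -0.006], [-0.006, 0.004, -1.0]]
contact_force: [-0.3, -0.2, 0.6]
width: 0.0941
```

{"method": "jog_arm", "body": {
  "deltas": [
    [[0, 0, 0.149, -5, 52, -11, 1], [0, 0, 0.149, 3, 52, -11, 1], [0, 0, 0.149, 11, 51, -11, 1], [0, 0, 0.149, 18, 49, -11, 1], [0, 0, 0.149, 15, 49, -2, 1]]
  ]
}}

```text
clock: 1.4
ee_pos: [0.4078, 0.0804, 0.3208]
ee_rot: [[0.93, -0.367, -0.002], [-0.367, -0.93, -0.006], [0.0, 0.006, -1.0]]
contact_force: [0.2, 0.3, -0.6]
width: 0.0943
```

```bash
python3 -c "
from h import *
plan([(.375,-.22,.27)],-70.5,1)"
```

```text
[0.001, -0.001, 0.143, 13.3, 48.5, 8.8, 1]
[0.001, -0.001, 0.143, 20.0, 46.2, 8.7, 1]
[0.001, -0.001, 0.143, 26.4, 42.9, 8.7, 1]
[0.001, -0.001, 0.143, 32.2, 38.7, 8.6, 1]
[0.001, -0.001, 0.143, 37.4, 33.7, 8.6, 1]
[0.001, -0.001, 0.143, 41.8, 28.1, 8.5, 1]
6 rows; pos [0.4078 0.0804 0.3208] yaw -21.5 F [ 0.2  0.3 -0.6] w 0.0943 t 1.4
```

{"method": "jog_arm", "body": {
  "deltas": [
    [[0.001, 0, 0.143, 13, 48.5, 9, 1], [0.001, 0, 0.143, 20, 46, 9, 1], [0.001, 0, 0.143, 26, 43, 9, 1], [0.001, 0, 0.143, 32, 39, 9, 1], [0.001, 0, 0.143, 37, 34, 9, 1]]
  ]
}}

```text
clock: 2.02
ee_pos: [0.3746, -0.1772, 0.2764]
ee_rot: [[0.44, -0.898, 0.006], [-0.898, -0.44, -0.004], [0.006, -0.004, -1.0]]
contact_force: [0.4, 0.0, -0.5]
width: 0.0941
```

```bash
python3 - <<'E'
from h import *
plan([(.385,-.237,.26)],-70.5,1)
im=arm.snapshot("wrist"); cv2.imwrite("pics/w1.png",im)
from ov import G
i=crop(im,(0,512,0,384),1.5);o=np.zeros(2)
draw(i,"wrist",T(*G,box(-.045,.045,-.036,.036,0)),(255,0,0),1.5,o)
draw(i,"wrist",T(*G,box(-.025,.025,-.006,.006,.112)),(0,255,0),1.5,o)
m=arm.camera_model("wrist");R,_=cv2.Rodrigues(m["rvec"]);print(-R.T@m["tvec"],R)
cv2.imwrite("pics/w1o.png",i)
E
```

```text
[-0.002, -0.003, 0.058, 29.1, 8.5, 8.3, 1]
[-0.002, -0.003, 0.058, 29.6, 6.8, 8.3, 1]
2 rows; pos [ 0.3746 -0.1772  0.2764] yaw -63.9 F [ 0.4  0.  -0.5] w 0.0941 t 2.025
[ 0.43602943 -0.15074306  0.44120854] [[ 0.43251359 -0.90161369  0.00497573]
 [-0.87514936 -0.418478    0.24287809]
 [-0.21689997 -0.10940258 -0.97004406]]
```

View pics/w1o.png

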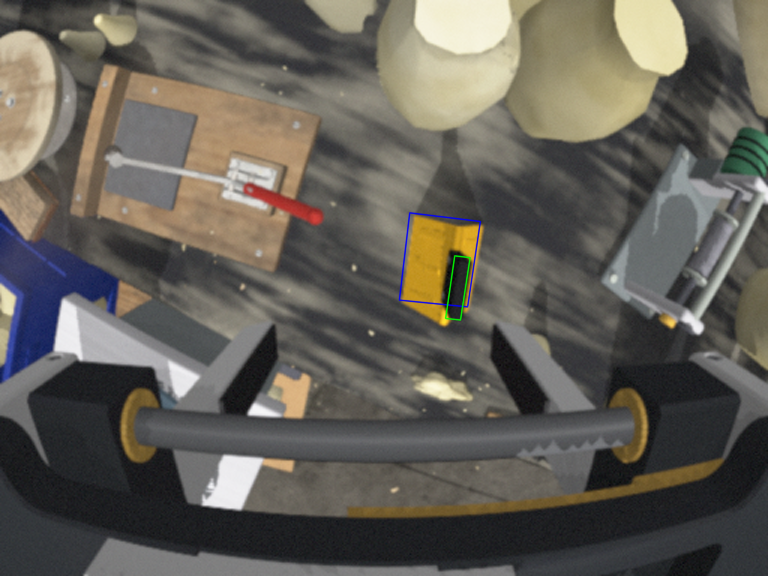

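```bash
python3 - <<'E'
import cv2
from h import crop
im=cv2.imread("pics/w1.png")
cv2.imwrite("pics/w1a.png",crop(im,(255,335,135,220),7)); cv2.imwrite("pics/w1b.png",crop(im,(395,512,80,225),4))
E
```

```text
(no output)
```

View pics/w1a.png

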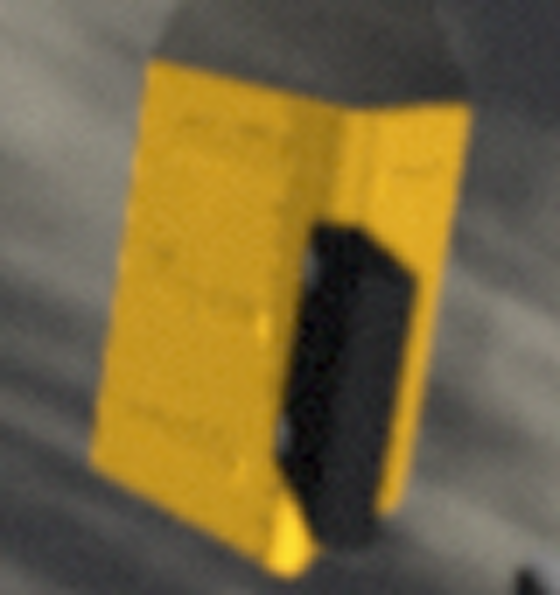

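View pics/w1b.png

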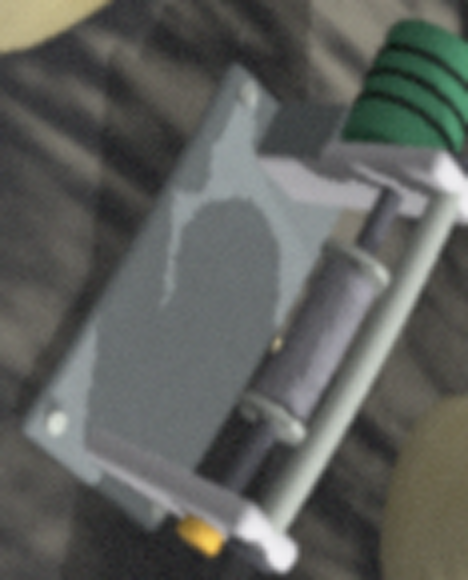

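```bash
cat > fit.py <<'E'
from h import *
from scipy.optimize import least_squares
W=lambda x,y:(255+(x+.5)/7-.5,135+(y+.5)/7-.5)
V=lambda x,y:(395+(x+.5)/4-.5,80+(y+.5)/4-.5)
A=lambda x,y:(310+(x+.5)/4-.5,120+(y+.5)/4-.5)
C=lambda x,y:(230+(x+.5)/4.4-.5,220+(y+.5)/4.4-.5)
h=.045;w=.036
obs=[("wrist",(h,w,0),W(150,62)),("wrist",(-h,w,0),W(92,465)),("wrist",(h,-w,0),W(470,105)),("wrist",(-h,-w,0),W(393,512)),
("wrist",(.025,.006,.112),W(365,228)),("wrist",(.025,-.006,.112),W(415,275)),("wrist",(-.025,-.006,.112),W(375,545)),("wrist",(-.025,.006,.112),W(320,545)),
("top",(h,w,0),A(50,388)),("top",(h,-w,0),A(122,360)),("top",(-h,-w,0),A(162,462)),("top",(-h,w,0),A(92,488)),
("side",(-h,-w,0),C(168,248)),("side",(h,-w,0),C(250,188)),("side",(-h,w,0),C(98,206))]
def fit(obs,x0,cams=("wrist","top","side")):
    o=[q for q in obs if q[0] in cams]
    f=lambda x:np.concatenate([pj(c,T(*x,[p]))[0]-np.array(u) for c,p,u in o])
    r=least_squares(f,x0,x_scale=[.01,.01,1]); print(cams,np.round(r.x,4)); print(np.round(r.fun.reshape(-1,2),1).tolist()); return r.x
if __name__=="__main__":
    fit(obs,(.385,-.24,19.5)); fit(obs,(.385,-.24,19.5),("wrist",)); 
    ro=[("wrist",(-.069,0,.12),V(278,512)),("wrist",(.069,0,.12),V(444,196)),
    ("top",(.069,0,.126),A(404,141)),("top",(-.069,0,.126),A(400,309)),
    ("side",(-.069,0,.12),C(447,210)),("side",(.069,0,.12),C(628,158))]
    fit(ro,(.529,-.457,-5));fit(ro,(.529,-.457,-5),("wrist",));fit(ro,(.529,-.457,-5),("top",))
E
python3 fit.py
```

```text
('wrist', 'top', 'side') [ 0.3849 -0.2428 18.2823]
[[-1.0, -1.7], [-0.9, -1.4], [0.1, -1.1], [1.3, -2.6], [-1.4, 3.9], [1.6, -1.5], [-0.0, 1.3], [-2.0, 0.1], [0.4, 0.3], [2.1, 0.4], [1.5, -0.1], [-0.9, 0.4], [0.7, 2.1], [1.0, 2.1], [0.5, 0.8]]
('wrist',) [ 0.3849 -0.2433 18.025 ]
[[-0.6, -1.6], [-0.8, -1.3], [0.5, -0.8], [1.4, -2.4], [-0.9, 4.1], [2.1, -1.2], [0.2, 1.5], [-1.8, 0.3]]
('wrist', 'top', 'side') [ 0.5313 -0.4592 -5.5764]
[[-2.4, 0.5], [-0.6, -2.0], [1.1, 0.2], [0.7, 1.0], [0.9, 1.3], [1.9, 1.2]]
('wrist',) [ 0.5322 -0.4629 -6.0642]
[[-0.8, 0.8], [1.1, -0.9]]
('top',) [ 0.5333 -0.4565 -5.0276]
[[0.0, -0.4], [-0.0, 0.4]]
```

```bash
python3 -c "
from h import *
plan([(.385,-.2425,.17),(.385,-.2425,.088)],-71.7,1,45)"
```

```text
[-0.0, -0.001, 0.025, 19.9, 5.3, 35.2, 1]
[-0.0, -0.001, 0.025, 20.1, 4.8, 35.2, 1]
[-0.0, -0.001, 0.025, 20.1, 4.2, 35.2, 1]
[-0.0, -0.001, 0.025, -0.1, 0.0, 40.8, 1]
[-0.0, -0.001, 0.025, -0.0, 0.0, 40.8, 1]
5 rows; pos [ 0.3732 -0.1814  0.275 ] yaw -64.4 F [-1.1 -1.9  0.1] w 0.0939 t 2.075
```

{"method": "jog_arm", "body": {
  "deltas": [
    [[0, 0, 0.025, 20, 5, 35, 1], [0, 0, 0.025, 20, 5, 35, 1], [0, 0, 0.025, 20, 4, 35, 1], [0, 0, 0.025, 0, 0, 20, 1], [0, 0, 0.025, 0, 0, 20, 1]]
  ]
}}

```text
clock: 2.7
ee_pos: [0.3854, -0.2466, 0.1273]
ee_rot: [[0.309, -0.951, 0.005], [-0.951, -0.309, -0.007], [0.008, -0.003, -1.0]]
contact_force: [0.5, -0.2, 0.7]
width: 0.0938
```

```bash
python3 - <<'E'
from h import *
plan([(.385,-.2425,.088)],-71.7,1)
cv2.imwrite("pics/w2.png",crop(arm.snapshot("wrist"),(0,512,0,384),1.5))
E
```

```text
[-0.003, -0.008, -0.005, -4.4, -0.8, 39.3, 1]
1 rows; pos [ 0.3854 -0.2466  0.1273] yaw -72.0 F [ 0.5 -0.2  0.7] w 0.0938 t 2.7
```

View pics/w2.png

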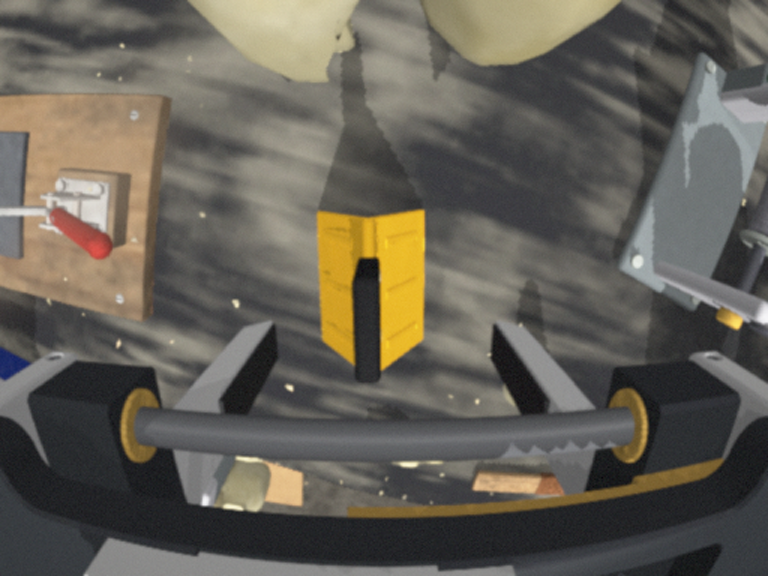

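{"method": "jog_arm", "body": {
  "deltas": [
    [[-0.003, -0.008, -0.005, -4.4, -0.5, 20, 1], [0, 0, 0, 0, 0, 20, 1], [0, 0, 0, 0, 0, 0, 0.3], [0, 0, 0, 0, 0, 0, 0]]
  ],
  "force": 20
}}

```text
clock: 3.25
ee_pos: [0.3834, -0.2401, 0.0847]
ee_rot: [[0.316, -0.949, -0.004], [-0.949, -0.316, 0.004], [-0.005, 0.003, -1.0]]
contact_force: [-0.7, 0.5, 0.6]
width: 0.0774
```

{"method": "jog_arm", "body": {
  "deltas": [
    [[0, 0, 0, 0, 0, 0, 0], [0, 0, 0, 0, 0, 0, 0], [0, 0, 0, 0, 0, 0, 0], [0, 0, 0, 0, 0, 0, 0]]
  ]
}}

```text
clock: 3.75
ee_pos: [0.3846, -0.2412, 0.0872]
ee_rot: [[0.317, -0.948, -0.001], [-0.948, -0.317, 0.001], [-0.001, 0.001, -1.0]]
contact_force: [-0.2, -0.1, -0.5]
width: 0.0374
```

```bash
python3 - <<'E'
from h import *
plan([(.40,-.2425,.24)],-71.7,0)
cv2.imwrite("pics/w3.png",crop(arm.snapshot("wrist"),(0,512,0,384),1.5))
E
```

```text
[0.0, 0.0, 0.001, 2.0, -4.7, -50.9, 0]
[0.0, 0.0, 0.001, 2.0, -4.7, -50.9, 0]
[0.0, 0.0, 0.001, 2.0, -4.7, -50.9, 0]
3 rows; pos [ 0.3846 -0.2412  0.0872] yaw -71.5 F [-0.2 -0.1 -0.5] w 0.0374 t 3.75
```

View pics/w3.png

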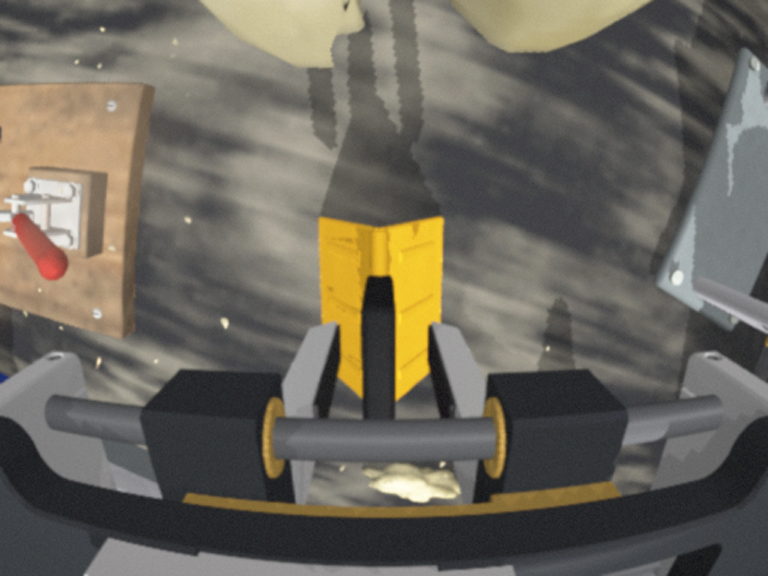

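{"method": "jog_arm", "body": {
  "deltas": [
    [[0, 0, 0, 0, 0, 0, 0], [0, 0, 0, 0, 0, 0, 0], [0, 0, 0, 0, 0, 0, 0], [0, 0, 0, 0, 0, 0, 0], [0, 0, 0, 0, 0, 0, 0]]
  ]
}}

```text
clock: 4.42
ee_pos: [0.3842, -0.2408, 0.0866]
ee_rot: [[0.317, -0.948, -0.002], [-0.948, -0.317, 0.002], [-0.002, 0.001, -1.0]]
contact_force: [-0.0, 0.4, -0.7]
width: 0.012
```

{"method": "jog_arm", "body": {
  "deltas": [
    [[0, 0, 0, 0, 0, 0, 0], [0, 0, 0, 0, 0, -20, 0], [0, 0, 0, 0, 0, -40, 0]]
  ]
}}

```text
clock: 4.8
ee_pos: [0.382, -0.2386, 0.1441]
ee_rot: [[0.317, -0.949, -0.009], [-0.949, -0.317, 0.009], [-0.011, 0.006, -1.0]]
contact_force: [0.2, -0.1, -2.0]
width: 0.0117
```

```bash
python3 - <<'E'
from h import *
plan([(.40,-.2425,.30)],-71.7,0)
cv2.imwrite("pics/w4.png",crop(arm.snapshot("wrist"),(0,512,0,384),1.5))
E
```

```text
[0.002, 0.004, 0.001, 2.6, -5.0, -52.0, 0]
[0.002, 0.004, 0.001, 2.7, -5.1, -52.0, 0]
[0.002, 0.004, 0.001, 2.9, -5.2, -52.0, 0]
3 rows; pos [ 0.382  -0.2386  0.1441] yaw -71.5 F [ 0.2 -0.1 -2. ] w 0.0117 t 4.8
```

View pics/w4.png

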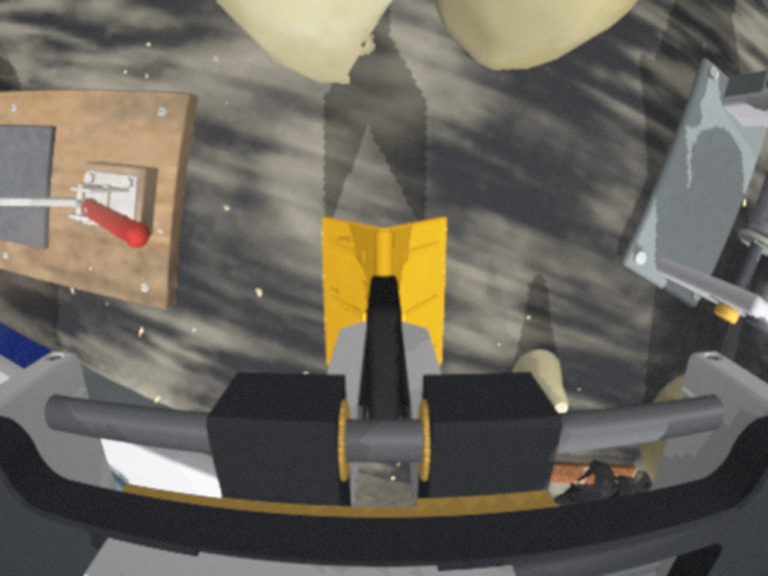

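```bash
python3 - <<'E'
from h import *
plan([(.385,-.2425,.29),(.53,-.457,.30)],-95.3,0,48)
E
```

```text
[0.0, 0.0, 0.046, 0.3, 0.1, -44.3, 0]
[0.0, 0.0, 0.046, 0.3, 0.1, -44.3, 0]
[0.0, 0.0, 0.046, 0.3, 0.1, -44.3, 0]
[0.0, 0.0, 0.046, 34.5, -15.0, -8.1, 0]
[0.0, 0.0, 0.046, 39.7, -19.5, -1.7, 0]
[0.0, 0.0, 0.046, 38.8, -21.3, -1.7, 0]
[0.0, 0.0, 0.046, 37.8, -23.1, -1.7, 0]
[0.0, 0.0, 0.046, 36.7, -24.8, -1.7, 0]
[0.0, 0.0, 0.046, 35.5, -26.5, -1.7, 0]
9 rows; pos [ 0.385  -0.2415  0.1505] yaw -71.5 F [ 4.2 -1.2  1.2] w 0.0119 t 4.85
```

{"method": "jog_arm", "body": {
  "deltas": [
    [[0, 0, 0.046, 0, 0, -44, 0], [0, 0, 0.046, 0, 0, -44, 0], [0, 0, 0.046, 0, 0, -44, 0], [0, 0, 0.046, 34, -15, -12, 0], [0, 0, 0.046, 40, -19, -2, 0]]
  ]
}}

```text
clock: 5.48
ee_pos: [0.4307, -0.3094, 0.3006]
ee_rot: [[0.086, -0.996, 0.001], [-0.996, -0.086, -0.002], [0.002, -0.001, -1.0]]
contact_force: [0.6, 0.4, -1.1]
width: 0.0117
```

{"method": "jog_arm", "body": {
  "deltas": [
    [[0, 0, 0.046, 39, -21, -2, 0], [0, 0, 0.046, 38, -23, -2, 0], [0, 0, 0.046, 37, -25, -2, 0], [0, 0, 0.046, 30, -22, -2, 0], [0, 0, 0, 0, 0, 0, 0]]
  ]
}}

```text
clock: 6.1
ee_pos: [0.5276, -0.4583, 0.3032]
ee_rot: [[-0.105, -0.995, -0.001], [-0.995, 0.105, 0.001], [-0.001, 0.002, -1.0]]
contact_force: [-0.3, 0.1, -1.9]
width: 0.0119
```

```bash
python3 - <<'E'
from h import *
plan([(.53,-.457,.25)],-95.3,0,48)
im=arm.snapshot("wrist");cv2.imwrite("pics/w5.png",im);cv2.imwrite("pics/w5b.png",crop(im,(0,512,0,384),1.5))
cv2.imwrite("pics/t5.png",crop(arm.snapshot("top"),(340,460,110,230),5))
s=arm.snapshot("side");cv2.imwrite("pics/s5.png",s);cv2.imwrite("pics/s5b.png",crop(s,(290,420,180,320),4))
E
```

```text
[0.001, 0.001, -0.006, -0.7, -1.2, 26.6, 0]
[0.001, 0.001, -0.006, -0.7, -1.2, 26.6, 0]
2 rows; pos [ 0.5276 -0.4583  0.3032] yaw -96.0 F [-0.3  0.1 -1.9] w 0.0119 t 6.1
```

View pics/w5b.png

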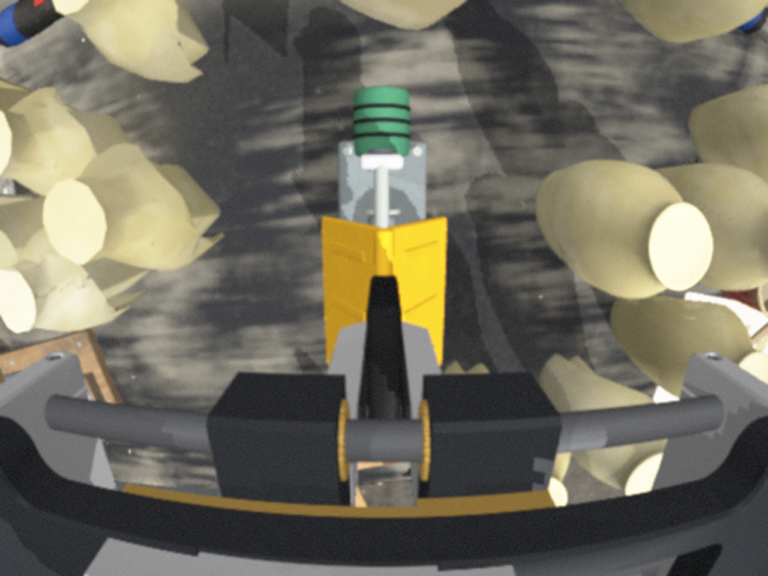

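View pics/s5b.png

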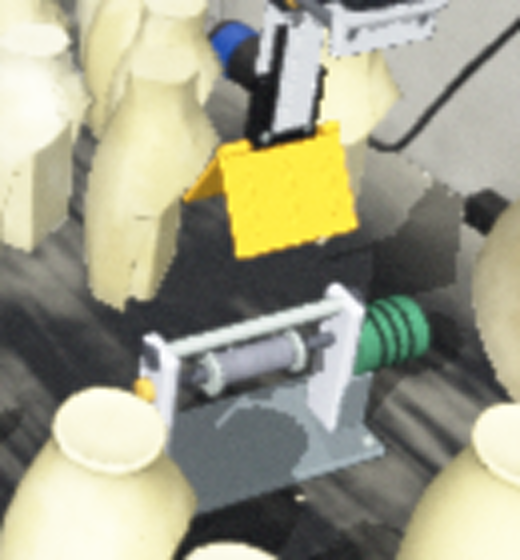

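View pics/t5.png

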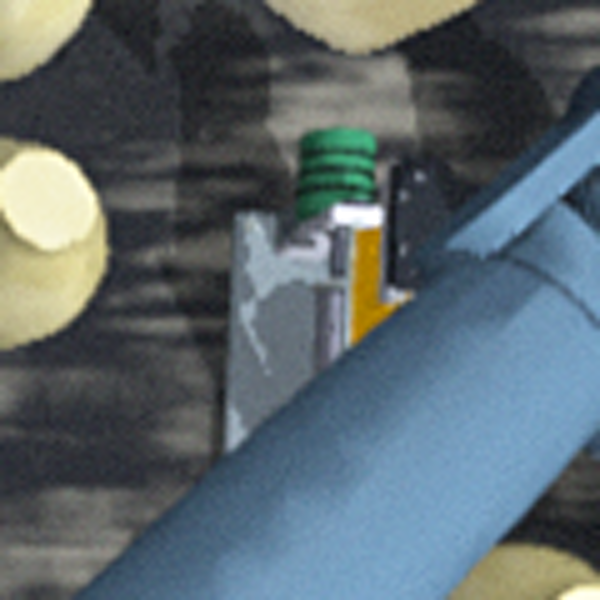

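```bash
python3 - <<'E'
from h import *
im=cv2.imread("pics/w5.png");w=(215,300,85,165)
for k,R in enumerate([(.5313,-.4592,-5.3),(.5313,-.4575,-5.8)]):
    i=crop(im,w,7)
    for y in(-.006,.006): draw(i,"wrist",T(*R,[[-.0,y,.12],[.069,y,.12]]),(0,0,255),7,np.array([w[0],w[2]]),False)
    cv2.imwrite(f"pics/w5c{k}.png",i)
E
```

```text
(no output)
```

View pics/w5c0.png

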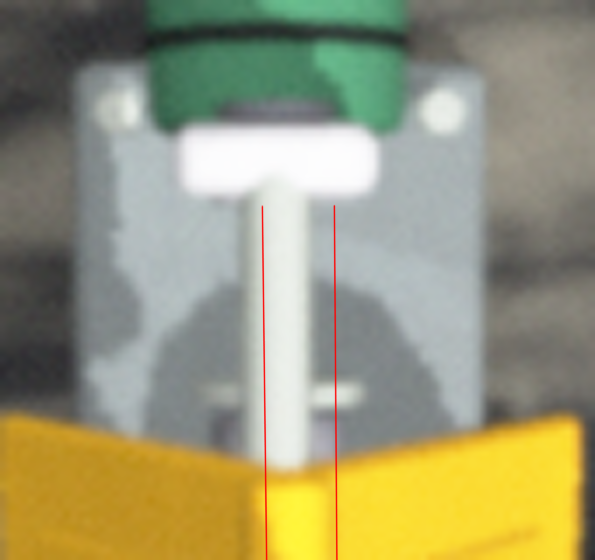

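```bash
python3 - <<'E'
from h import *
plan([(.533,-.456,.22)],-95.2,0,30)
E
```

```text
[0.0, 0.0, -0.004, -0.2, -2.0, 28.2, 0]
[0.0, 0.0, -0.004, -0.2, -2.0, 28.2, 0]
[0.0, 0.0, -0.004, -0.2, -2.0, 28.2, 0]
3 rows; pos [ 0.527  -0.4561  0.3047] yaw -95.9 F [-0.2  1.  -1.7] w 0.0117 t 6.25
```

{"method": "jog_arm", "body": {
  "deltas": [
    [[0, 0, -0.004, 0, -2, 28, 0], [0, 0, -0.004, 0, -2, 28, 0], [0, 0, -0.004, 0, -2, 28, 0], [0, 0, 0, 0, 0, 0, 0]]
  ]
}}

```text
clock: 6.75
ee_pos: [0.5321, -0.4527, 0.2215]
ee_rot: [[-0.087, -0.996, 0.001], [-0.996, 0.087, -0.001], [0.001, -0.001, -1.0]]
contact_force: [-0.7, -1.0, -1.5]
width: 0.0119
```

```bash
python3 - <<'E'
from h import *
plan([(.533,-.456,.18)],-95.2,0,30)
im=arm.snapshot("wrist");cv2.imwrite("pics/w6.png",im)
w=(180,330,85,235);R=(.533,-.456,-5.2)
i=crop(im,w,4)
for y in(-.006,.006): draw(i,"wrist",T(*R,[[-.0,y,.12],[.069,y,.12]]),(0,0,255),4,np.array([w[0],w[2]]),False)
cv2.imwrite("pics/w6b.png",i)
E
```

```text
[-0.001, -0.001, 0.002, 1.6, -0.6, 20.8, 0]
[-0.001, -0.001, 0.002, 1.6, -0.6, 20.8, 0]
2 rows; pos [ 0.5321 -0.4527  0.2215] yaw -95.0 F [-0.7 -1.  -1.5] w 0.0119 t 6.75
```

View pics/w6b.png

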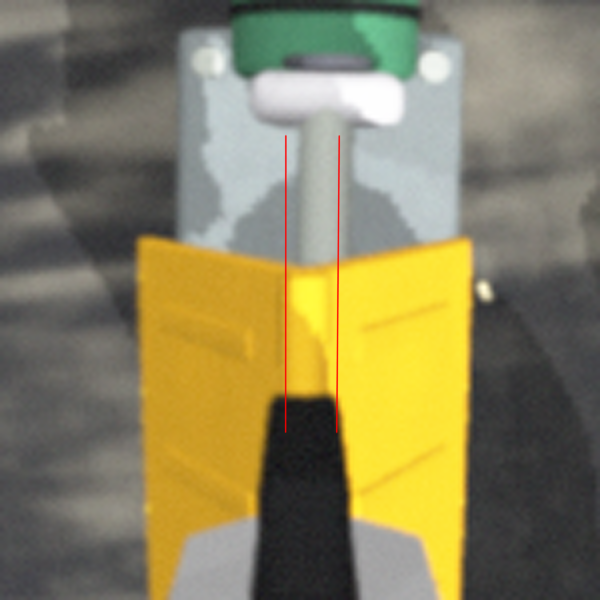

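```bash
python3 - <<'E'
from h import *
for k in range(2):
    s=arm.observe();print(np.round(s["ee_pos"],4),np.round(s["joint_vel"],2))
    w=(180,330,85,235);R=(.533,-.456,-5.2); O=np.array([w[0],w[2]])
    P=[(T(*R,[[-.0,y,.12],[.069,y,.12]])) for y in (-.006,.006)]
    q=[pj("wrist",p) for p in P]
    im=arm.snapshot("wrist");i=crop(im,w,4)
    print(np.round((np.array(q)-O+.5)*4))
    for a in q: cv2.polylines(i,[np.round((a-O+.5)*4).astype(np.int32)],False,(0,0,255),1)
    cv2.imwrite(f"pics/w7_{k}.png",i)
s=arm.observe();print(np.round(s["ee_pos"],4))
E
```

```text
[ 0.5328 -0.4536  0.2239] [-0.17 -1.03 -2.91 -0.02  0.02 -0.04]
[[[336. 432.]
  [339. 135.]]

 [[285. 432.]
  [285. 135.]]]
[ 0.5334 -0.4546  0.2255] [-0.3  -0.49 -2.1   0.02 -0.25  0.04]
[[[332. 434.]
  [334. 139.]]

 [[281. 434.]
  [281. 139.]]]
[ 0.5337 -0.4551  0.2263]
```

View pics/w7_1.png

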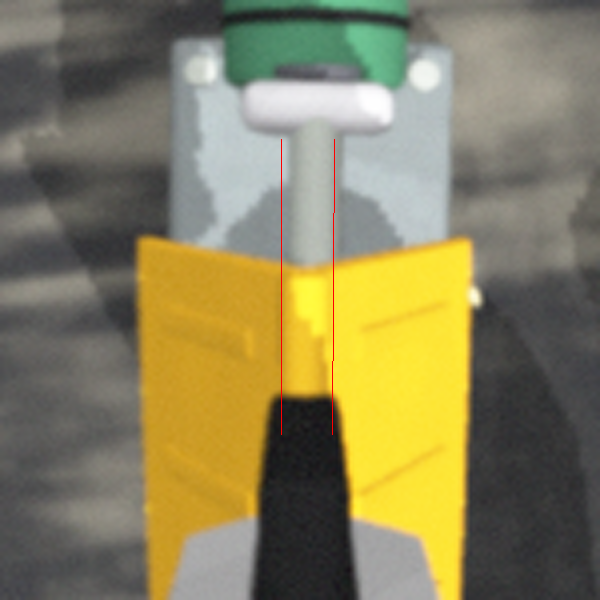

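```bash
python3 - <<'E'
from h import *
plan([(.533,-.457,.175)],-95.2,0,18)
E
```

```text
[-0.002, -0.002, 0.001, 0.5, 0.3, 17.1, 0]
[-0.002, -0.002, 0.001, 0.6, 0.3, 17.1, 0]
[-0.002, -0.002, 0.001, 0.6, 0.2, 17.1, 0]
3 rows; pos [ 0.5337 -0.4551  0.2263] yaw -95.0 F [ 0.3 -0.5 -2.9] w 0.0118 t 6.9
```

{"method": "jog_arm", "body": {
  "deltas": [
    [[-0.002, -0.002, 0.001, 0.6, 0.3, 17, 0], [0, 0, 0, 0.6, 0.3, 17, 0], [0, 0, 0, 0.6, 0.2, 15, 0], [0, 0, 0, 0, 0, 0, 0], [0, 0, 0, 0, 0, 0, 0]]
  ]
}}

```text
clock: 7.52
ee_pos: [0.5334, -0.458, 0.1762]
ee_rot: [[-0.089, -0.996, 0.007], [-0.996, 0.089, -0.008], [0.007, -0.007, -1.0]]
contact_force: [0.1, 0.7, -2.1]
width: 0.0118
```

```bash
python3 - <<'E'
from h import *
plan([(.533,-.457,.164)],-95.2,0,18)
s=arm.snapshot("side");cv2.imwrite("pics/s8b.png",crop(s,(290,420,180,320),4))
E
```

```text
[-0.007, -0.007, 0.001, -1.1, 0.5, 12.2, 0]
1 rows; pos [ 0.5334 -0.458   0.1762] yaw -95.1 F [ 0.1  0.7 -2.1] w 0.0118 t 7.525
```

View pics/s8b.png

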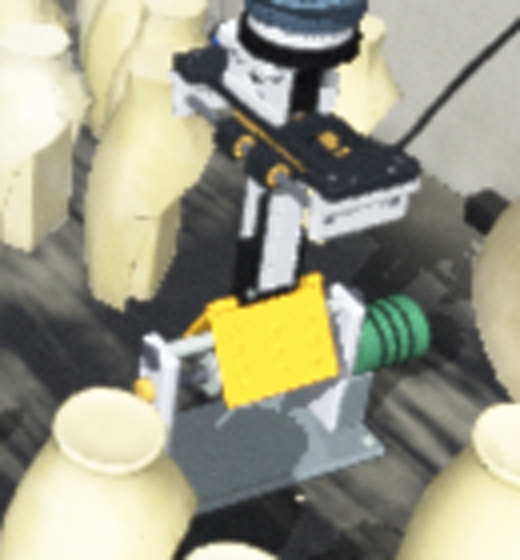

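```bash
python3 - <<'E'
from h import *
m=arm.camera_model("side");Rm,_=cv2.Rodrigues(m["rvec"]);print(-Rm.T@m["tvec"])
i=cv2.imread("pics/s8b.png");O=np.array([290,180])
for X,c in [((.533,-.457,-5.2),(0,0,255)),((.523,-.457,-5.2),(255,0,0))]:
  zo=.1762-.0866
  draw(i,"side",T(*X,[[-.045,-.036,zo],[.045,-.036,zo],[.045,0,zo+.062],[-.045,0,zo+.062]]),c,4,O)
draw(i,"side",T(.533,-.457,-5.2,[[-.069,0,.12],[.069,0,.12]]),(0,255,0),4,O,False)
cv2.imwrite("pics/s8c.png",i)
E
```

```text
[-0.06394695 -1.0538212   0.79746038]
```

View pics/s8c.png

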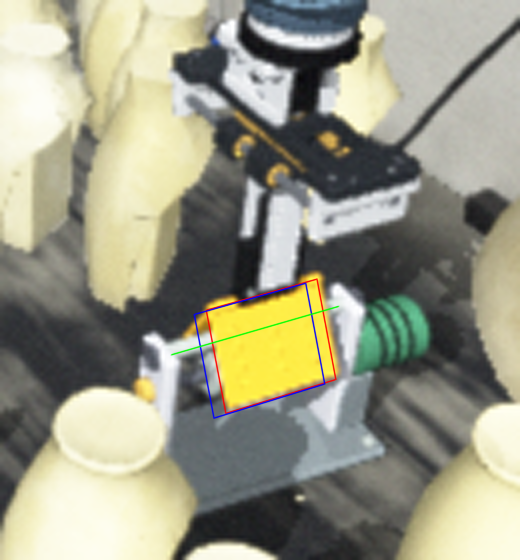

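{"method": "jog_arm", "body": {
  "deltas": [
    [[-0.007, -0.007, 0, -1, 3.5, 6, 0], [0, 0, 0, 0, 0, 5, 0], [0, 0, 0, 0, 0, 0, 0], [0, 0, 0, 0, 0, 0, 0]]
  ]
}}

```text
clock: 8.07
ee_pos: [0.53, -0.457, 0.1654]
ee_rot: [[-0.089, -0.996, 0.001], [-0.996, 0.089, -0.001], [0.001, -0.001, -1.0]]
contact_force: [0.2, 0.8, -2.2]
width: 0.012
```

```bash
python3 - <<'E'
from h import *
plan([(.53,-.457,.164)],-95.2,0,18)
E
```

```text
[-0.001, -0.001, 0.001, 0.0, 0.0, 1.4, 0]
1 rows; pos [ 0.53   -0.457   0.1654] yaw -95.1 F [ 0.2  0.8 -2.2] w 0.012 t 8.075
```

{"method": "jog_arm", "body": {
  "deltas": [
    [[0, 0, 0, 0, 0, 2, 0], [0, 0, 0, 0, 0, 1, 0], [0, 0, 0, 0, 0, 0, 0]]
  ]
}}

```text
clock: 8.45
ee_pos: [0.5305, -0.4565, 0.1635]
ee_rot: [[-0.089, -0.996, 0.001], [-0.996, 0.089, 0.0], [-0.0, -0.001, -1.0]]
contact_force: [-0.8, 1.2, -0.1]
width: 0.0121
```

{"method": "jog_arm", "body": {
  "deltas": [
    [[0, 0, 0, 0, 0, 1, 0], [0, 0, 0, 0, 0, 0, 0], [0, 0, 0, 0, 0, 0, 0]]
  ]
}}

```text
clock: 8.82
ee_pos: [0.5306, -0.4565, 0.1633]
ee_rot: [[-0.09, -0.996, 0.002], [-0.996, 0.09, 0.0], [-0.0, -0.002, -1.0]]
contact_force: [-0.9, 1.6, 0.6]
width: 0.0121
```

{"method": "jog_arm", "body": {
  "deltas": [
    [[0, 0, 0, -1, 0, 0.7, 0], [0, 0, 0, 0, 0, 0, 0], [0, 0, 0, 0, 0, 0, 0]]
  ]
}}

```text
clock: 9.2
ee_pos: [0.5306, -0.4564, 0.1632]
ee_rot: [[-0.09, -0.996, 0.002], [-0.996, 0.09, -0.002], [0.002, -0.002, -1.0]]
contact_force: [-1.5, 2.9, 1.5]
width: 0.0121
```

{"method": "jog_arm", "body": {
  "deltas": [
    [[0, 0, 0, -0.5, 0, 0.7, 0], [0, 0, 0, 0, 0, 0, 0], [0, 0, 0, 0, 0, 0, 0]]
  ]
}}

```text
clock: 9.57
ee_pos: [0.5307, -0.4563, 0.1631]
ee_rot: [[-0.09, -0.996, 0.002], [-0.996, 0.09, -0.003], [0.003, -0.003, -1.0]]
contact_force: [-0.7, -0.3, 2.2]
width: 0.0117
```

```bash
python3 - <<'E'
from h import *
print(np.round(arm.observe()["moment"],3))
s=arm.snapshot("side");cv2.imwrite("pics/s9b.png",crop(s,(290,420,180,320),4))
E
```

```text
[ 0.221  0.467 -0.188]
```

View pics/s9b.png

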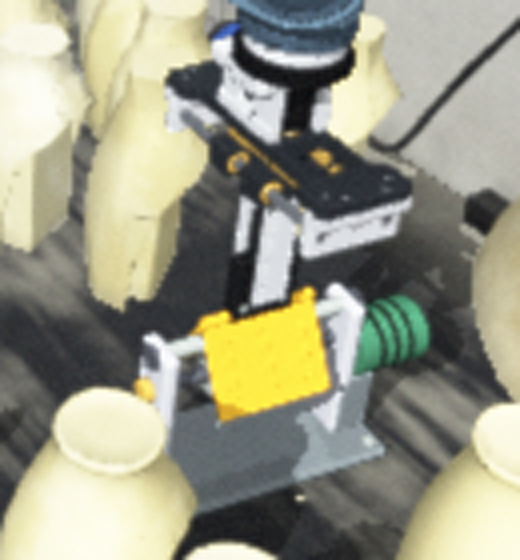

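{"method": "jog_arm", "body": {
  "deltas": [
    [[0, 0, 0, 0, 0, 0, 0.2], [0, 0, 0, 0, 0, 0, 0.4], [0, 0, 0, 0, 0, 0, 0.4], [0, 0, 0, 0, 0, 0, 0.4], [0, 0, 0, 0, 0, 0, 0.4]]
  ]
}}

```text
clock: 10.25
ee_pos: [0.531, -0.4561, 0.1617]
ee_rot: [[-0.089, -0.996, 0.003], [-0.996, 0.089, -0.003], [0.003, -0.003, -1.0]]
contact_force: [0.3, -0.0, -0.4]
width: 0.0376
```

```bash
python3 - <<'E'
from h import *
plan([(.53,-.457,.25)],-95.2,0.4,40)
s=arm.snapshot("side");cv2.imwrite("pics/s10.png",crop(s,(290,420,180,320),4))
s=arm.snapshot("wrist");cv2.imwrite("pics/w10.png",crop(s,(0,512,0,384),1.5))
E
```

```text
[-0.001, -0.001, 0.0, 0.4, 0.2, -29.4, 0.4]
[-0.001, -0.001, 0.0, 0.4, 0.2, -29.4, 0.4]
[-0.001, -0.001, 0.0, 0.3, 0.3, -29.4, 0.4]
3 rows; pos [ 0.531  -0.4561  0.1617] yaw -95.1 F [ 0.3 -0.  -0.4] w 0.0376 t 10.25
```

View pics/s10.png

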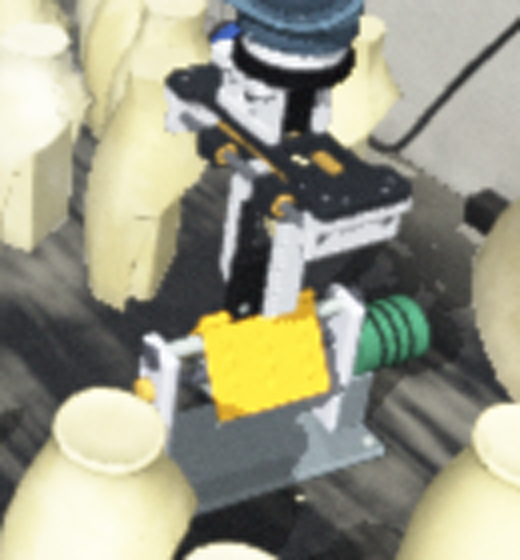

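View pics/w10.png

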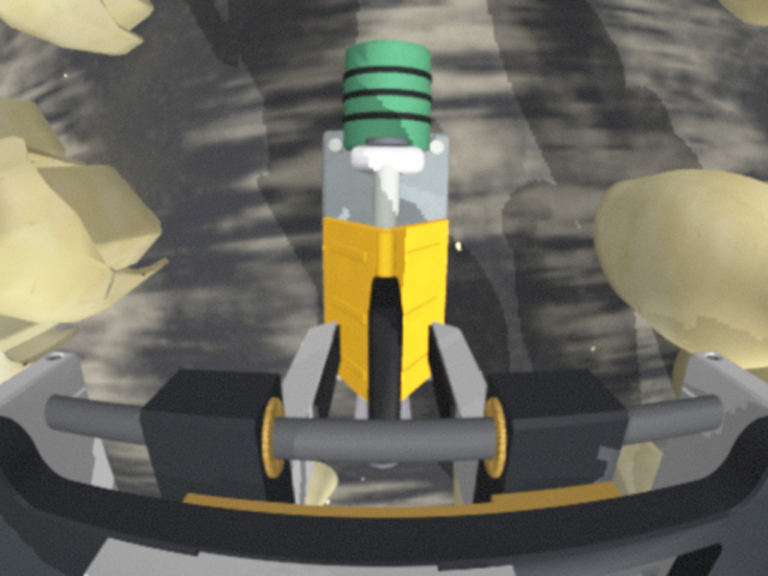

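Released, and the guard sits upright on the rail. I'll back off upwards and check it.

{"method": "jog_arm", "body": {
  "deltas": [
    [[0, 0, 0, 0.4, 0, -20, 0.4], [0, 0, 0, 0, 0, -40, 0.4], [0, 0, 0, 0, 0, -50, 0.4], [0, 0, 0, 0, 0, -40, 0.4]]
  ]
}}

```text
clock: 10.85
ee_pos: [0.5296, -0.4552, 0.3163]
ee_rot: [[-0.089, -0.996, -0.0], [-0.996, 0.089, 0.0], [-0.0, 0.0, -1.0]]
contact_force: [1.0, 0.3, 0.1]
width: 0.038
```

```bash
python3 - <<'E'
from h import *
plan([(.43,-.25,.32),(.40,-.05,.33),(.42,.25,.30),(.5683,.4023,.25)],60,0,52)
s=arm.snapshot("side");i=crop(s,(290,420,180,320),4);O=np.array([290,180])
draw(i,"side",T(.5315,-.457,-5.2,[[-.045,-.036,.076],[.045,-.036,.076],[.045,0,.138],[-.045,0,.138]]),(0,0,255),4,O)
cv2.imwrite("pics/s11.png",i)
s=arm.snapshot("wrist");cv2.imwrite("pics/w11.png",crop(s,(0,512,0,384),1.5))
E
```

```text
[-0.0, 0.0, -0.142, -42.9, 25.8, -0.8, 0]
[-0.0, 0.0, -0.142, -46.1, 19.4, -0.8, 0]
[-0.0, 0.0, -0.142, -48.4, 12.7, -0.8, 0]
[-0.0, 0.0, -0.142, -49.7, 5.7, -0.8, 0]
[-0.0, 0.0, -0.142, -48.8, -8.0, -1.5, 0]
[-0.0, 0.0, -0.142, -44.5, -22.8, -2.5, 0]
[-0.0, 0.0, -0.142, -40.8, -28.9, -2.5, 0]
[-0.0, 0.0, -0.142, -36.3, -34.4, -2.5, 0]
[-0.0, 0.0, -0.142, -27.4, -41.4, 0.5, 0]
[-0.0, 0.0, -0.142, -15.3, -47.4, 5.0, 0]
[-0.0, 0.0, -0.142, -8.4, -49.1, 5.0, 0]
[-0.0, 0.0, -0.142, -1.3, -49.8, 5.0, 0]
[-0.0, 0.0, -0.142, 5.8, -49.5, 5.0, 0]
[-0.0, 0.0, -0.142, 12.7, -48.2, 5.0, 0]
[-0.0, 0.0, -0.142, 28.2, -37.1, 7.3, 0]
[-0.0, 0.0, -0.142, 46.2, -15.4, 11.5, 0]
[-0.0, 0.0, -0.142, 48.0, -8.7, 11.5, 0]
[-0.0, 0.0, -0.142, 48.7, -1.8, 11.5, 0]
[-0.0, 0.0, -0.142, 48.5, 5.2, 11.5, 0]
19 rows; pos [ 0.5296 -0.4552  0.3163] yaw -95.1 F [1.  0.3 0.1] w 0.038 t 10.85
```

View pics/s11.png

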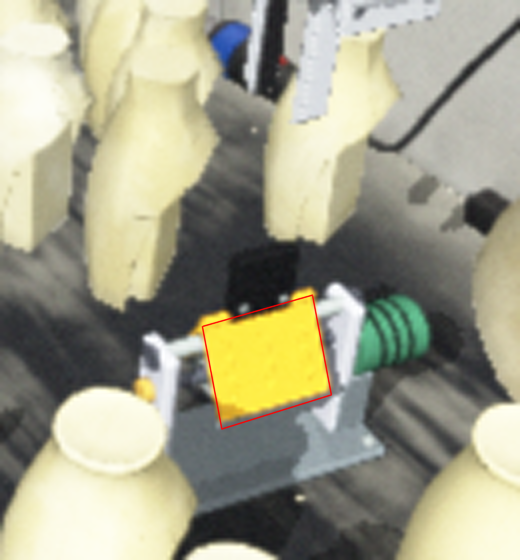

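View pics/w11.png

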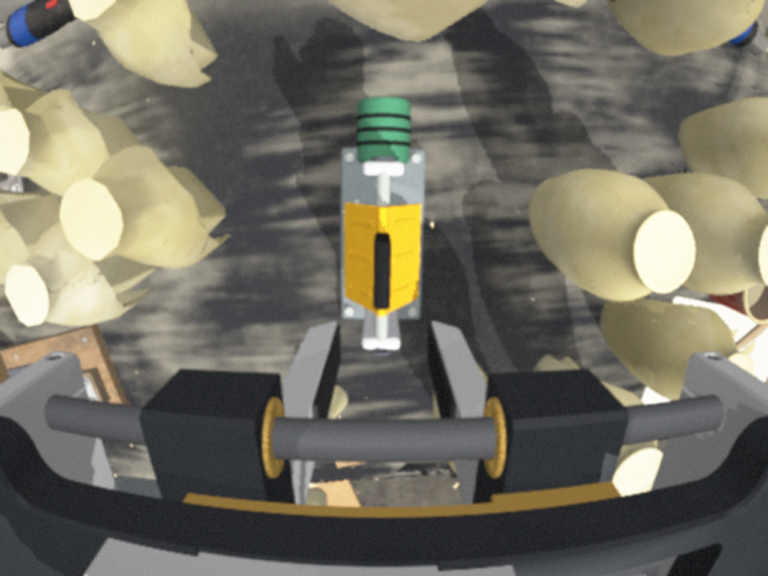

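{"method": "jog_arm", "body": {
  "deltas": [
    [[0, 0, -0.142, -43, 26, -1, 0], [0, 0, -0.142, -46, 19, -1, 0], [0, 0, -0.142, -48, 13, -1, 0], [0, 0, -0.142, -50, 6, -1, 0], [0, 0, -0.142, -49, -8, -2, 0]]
  ]
}}

```text
clock: 11.58
ee_pos: [0.4227, -0.2264, 0.3242]
ee_rot: [[0.597, -0.802, 0.006], [-0.802, -0.597, -0.007], [0.009, -0.001, -1.0]]
contact_force: [-0.0, 1.0, 0.9]
width: 0.0007
```

{"method": "jog_arm", "body": {
  "deltas": [
    [[0, 0, -0.142, -44, -23, -2, 0], [0, 0, -0.142, -41, -29, -2, 0], [0, 0, -0.142, -36, -34, -2, 0], [0, 0, -0.142, -27, -41, 0, 0], [0, 0, -0.142, -15, -47, 3, 0]]
  ]
}}

```text
clock: 12.2
ee_pos: [0.3914, 0.0265, 0.3264]
ee_rot: [[0.98, -0.199, 0.011], [-0.199, -0.98, -0.008], [0.013, 0.006, -1.0]]
contact_force: [1.3, -0.4, -0.4]
width: 0.0005
```

```bash
python3 - <<'E'
from h import *
plan([(.42,.25,.30),(.54,.39,.25)],60,0,52)
E
```

```text
[0.001, -0.001, -0.139, -3.4, -46.0, 5.1, 0]
[0.001, -0.001, -0.139, 3.0, -46.1, 5.2, 0]
[0.001, -0.001, -0.139, 9.3, -45.2, 5.2, 0]
[0.001, -0.001, -0.139, 15.5, -43.5, 5.3, 0]
[0.001, -0.001, -0.139, 23.3, -38.7, 6.1, 0]
[0.001, -0.001, -0.139, 41.7, -16.2, 12.3, 0]
[0.001, -0.001, -0.139, 43.6, -10.3, 12.3, 0]
[0.001, -0.001, -0.139, 44.6, -4.2, 12.2, 0]
[0.001, -0.001, -0.139, 44.8, 2.1, 12.2, 0]
9 rows; pos [0.3914 0.0265 0.3264] yaw -11.5 F [ 1.3 -0.4 -0.4] w 0.0005 t 12.2
```

{"method": "jog_arm", "body": {
  "deltas": [
    [[0, 0, -0.139, -3, -46, 5, 0], [0, 0, -0.139, 3, -46, 5, 0], [0, 0, -0.139, 9, -45, 5, 0], [0, 0, -0.139, 15, -43, 5, 0], [0, 0, -0.139, 23, -38, 6, 0]]
  ]
}}

```text
clock: 12.82
ee_pos: [0.4194, 0.2607, 0.3]
ee_rot: [[0.868, 0.496, 0.018], [0.497, -0.868, -0.008], [0.011, 0.016, -1.0]]
contact_force: [0.9, -0.9, 0.2]
width: 0.0005
```

{"method": "jog_arm", "body": {
  "deltas": [
    [[0, 0, -0.139, 42, -16, 10, 0], [0, 0, -0.139, 43, -10, 10, 0], [0, 0, -0.139, 44, -4, 10, 0], [0, 0, -0.139, 20, 0, 5, 0], [0, 0, 0, 0, 0, 0, 0]]
  ]
}}

```text
clock: 13.45
ee_pos: [0.5162, 0.3873, 0.2638]
ee_rot: [[0.455, 0.89, 0.017], [0.891, -0.455, -0.009], [-0.0, 0.019, -1.0]]
contact_force: [0.3, 0.2, -0.5]
width: 0.0003
```

```bash
python3 - <<'E'
from h import *
L=(.5683,.4023,69.5)
plan([(.5683,.4023,.18)],60,0,52)
a=np.linspace(0,2*np.pi,30)
P=T(*L,np.c_[.023*np.cos(a)*.94,.023*np.sin(a),.122-.023*np.cos(a)*.34]); q=pj("wrist",P)
im=arm.snapshot("wrist");cv2.imwrite("pics/w12.png",im);i=crop(im,(0,512,0,384),1.5)
cv2.polylines(i,[np.round((q+.5)*1.5).astype(np.int32)],True,(0,0,255),1)
cv2.imwrite("pics/w12b.png",i)
s=arm.snapshot("top");cv2.imwrite("pics/t12.png",crop(s,(80,200,100,220),4.5))
s=arm.snapshot("side");cv2.imwrite("pics/s12.png",crop(s,(190,290,100,200),5.5))
E
```

```text
[0.01, -0.0, 0.026, 18.6, 19.0, 42.3, 0]
[0.01, -0.0, 0.026, 19.1, 18.9, 42.1, 0]
2 rows; pos [0.5162 0.3873 0.2638] yaw 62.9 F [ 0.3  0.2 -0.5] w 0.0003 t 13.45
```

View pics/w12b.png

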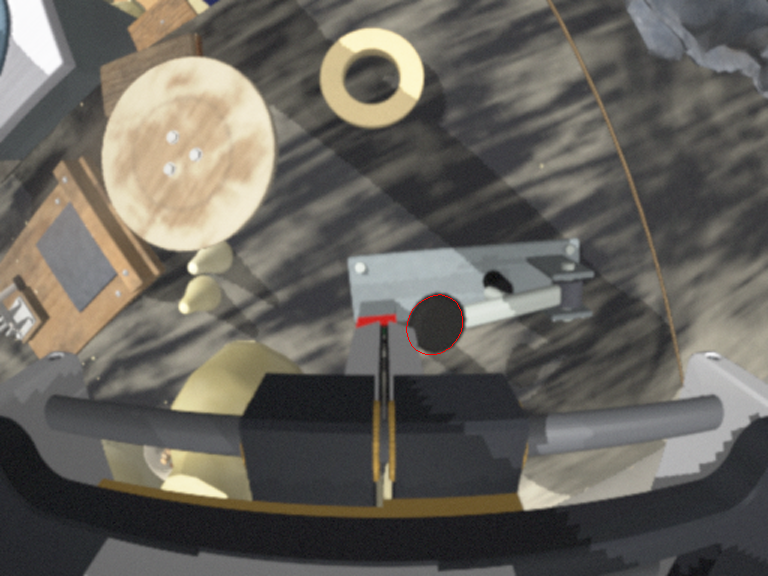

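View pics/s12.png

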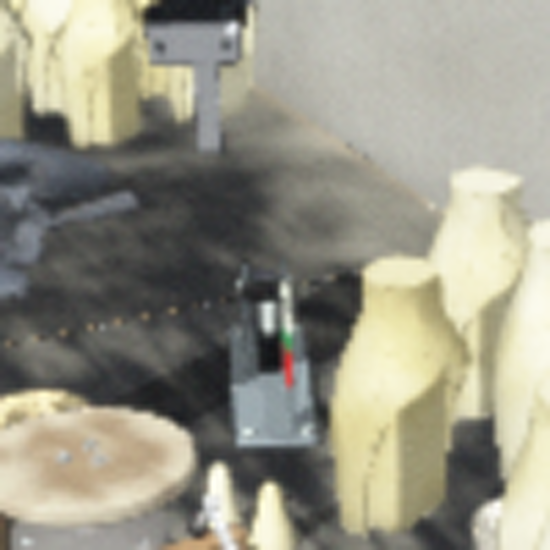

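View pics/t12.png

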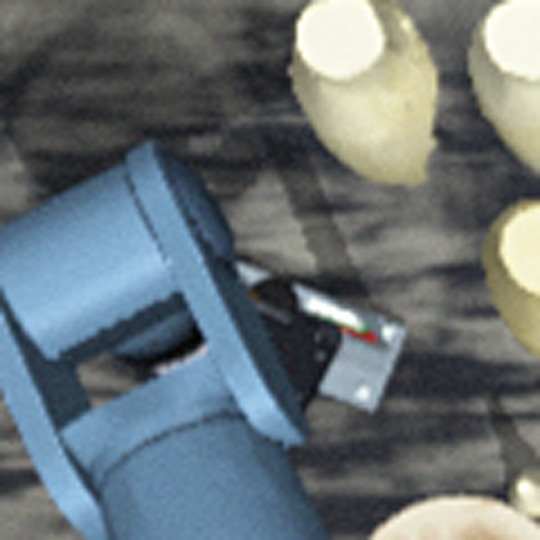

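```bash
python3 - <<'E'
from h import *
plan([(.5683,.4023,.165)],66,0,40)
E
```

```text
[0.007, -0.0, -0.018, 12.7, 12.4, 33.7, 0]
[0.007, -0.0, -0.018, 12.5, 12.9, 33.6, 0]
[0.007, -0.0, -0.018, 12.2, 13.3, 33.5, 0]
3 rows; pos [0.5159 0.3863 0.2651] yaw 62.9 F [0.9 0.1 0.1] w 0.0007 t 13.6
```

{"method": "jog_arm", "body": {
  "deltas": [
    [[0.007, 0, -0.018, 12.5, 12.5, 30, 0], [0.007, 0, -0.018, 12.5, 13, 30, 0], [0.007, 0, -0.018, 12, 13, 30, 0], [0, 0, 0, 0, 0, 0, 0], [0, 0, 0, 0, 0, 0, 0]]
  ],
  "force": 20
}}

```text
clock: 14.22
ee_pos: [0.5693, 0.4, 0.181]
ee_rot: [[0.414, 0.91, 0.007], [0.91, -0.414, 0.005], [0.007, 0.004, -1.0]]
contact_force: [0.3, -1.2, 0.1]
width: 0.0004
```

```bash
python3 - <<'E'
from h import *
plan([(.5683,.4023,.155)],69,0,40)
im=arm.snapshot("wrist");cv2.imwrite("pics/w13.png",crop(im,(0,512,0,384),1.5))
s=arm.snapshot("side");cv2.imwrite("pics/s13.png",crop(s,(210,270,130,190),9))
E
```

```text
[0.005, -0.007, -0.06, 1.5, -2.0, 26.0, 0]
1 rows; pos [0.5693 0.4    0.181 ] yaw 65.5 F [ 0.3 -1.2  0.1] w 0.0004 t 14.225
```

View pics/w13.png

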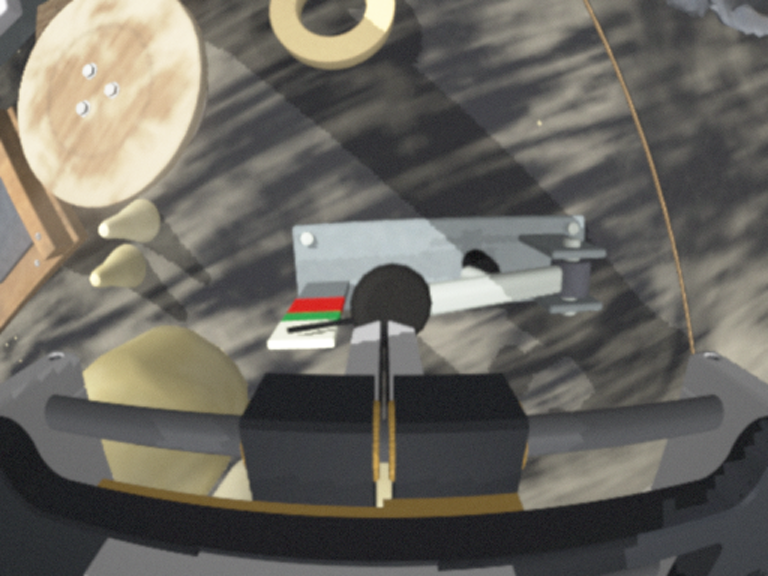

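View pics/s13.png

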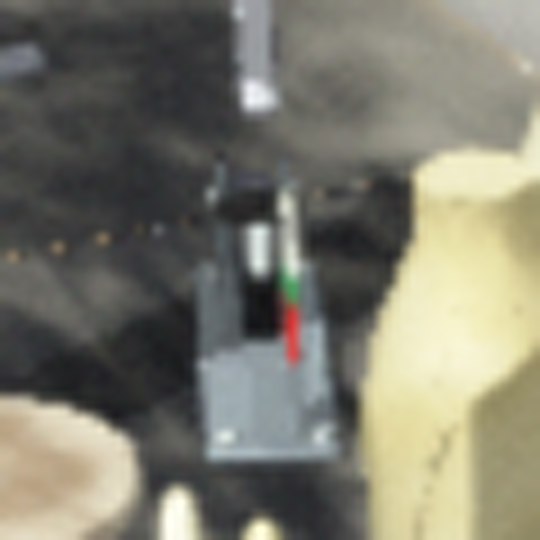

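{"method": "jog_arm", "body": {
  "deltas": [
    [[0.005, 0, -0.03, 1, -1, 14, 0], [0, 0, -0.03, 0, 0, 14, 0], [0, 0, 0, 0, 0, 5, 0], [0, 0, 0, 0, 0, 3, 0], [0, 0, 0, 0, 0, 0, 0]]
  ]
}}

```text
clock: 14.95
ee_pos: [0.5683, 0.4021, 0.1442]
ee_rot: [[0.354, 0.935, 0.004], [0.935, -0.354, 0.008], [0.009, 0.001, -1.0]]
contact_force: [-0.5, -1.0, -0.8]
width: 0.0006
```

```bash
python3 - <<'E'
from h import *
plan([(.567,.399,.1145)],69,0,10)
im=arm.snapshot("wrist");cv2.imwrite("pics/w14.png",crop(im,(150,350,120,270),4))
E
```

```text
[0.0, -0.003, 0.002, -1.2, -0.1, 9.9, 0]
[0.0, -0.003, 0.002, -1.2, -0.0, 9.9, 0]
[0.0, -0.003, 0.002, -1.2, -0.0, 9.9, 0]
3 rows; pos [0.5683 0.4021 0.1442] yaw 69.3 F [-0.5 -1.  -0.8] w 0.0006 t 14.95
```

View pics/w14.png

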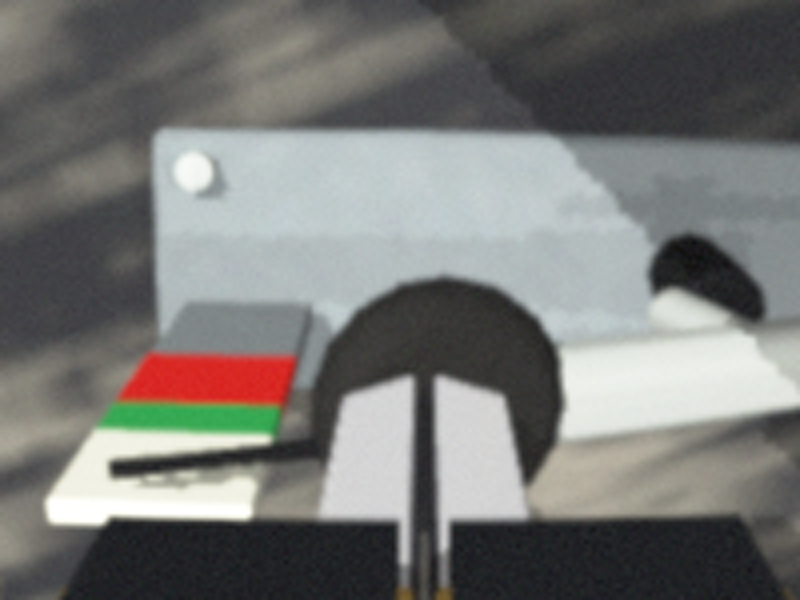

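{"method": "jog_arm", "body": {
  "deltas": [
    [[0, 0, 0, -0.5, 0, 4, 0], [0, 0, 0, -0.5, 0, 4, 0], [0, 0, 0, -0.5, 0, 4, 0], [0, 0, 0, -0.5, 0, 3, 0], [0, 0, 0, 0, 0, 0, 0]]
  ]
}}

```text
clock: 15.62
ee_pos: [0.5693, 0.4011, 0.1329]
ee_rot: [[0.354, 0.935, 0.008], [0.935, -0.354, 0.01], [0.012, 0.004, -1.0]]
contact_force: [-2.2, 0.2, 5.0]
width: -0.0
```

```bash
python3 - <<'E'
from h import *
plan([(.567,.399,.1145)],69,0,10)
im=arm.snapshot("wrist");cv2.imwrite("pics/w15.png",crop(im,(150,350,120,270),4))
E
```

```text
[0.002, -0.006, 0.002, -1.5, -0.7, 9.2, 0]
[0.002, -0.006, 0.002, -1.4, -0.7, 9.2, 0]
2 rows; pos [0.5693 0.4011 0.1329] yaw 69.3 F [-2.2  0.2  5. ] w -0.0 t 15.625
```

View pics/w15.png

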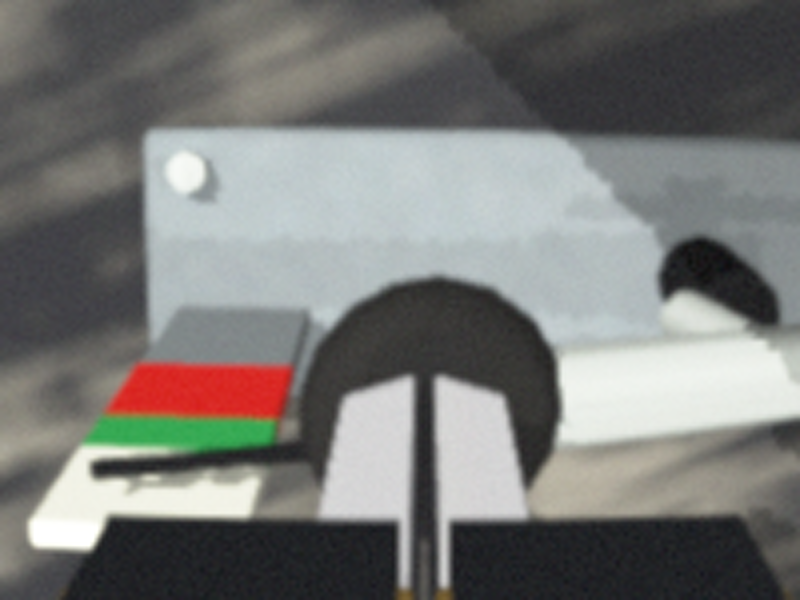

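{"method": "jog_arm", "body": {
  "deltas": [
    [[0, 0, 0, -1, -0.5, 4, 0], [0, 0, 0, -1, -0.5, 4, 0], [0, 0, 0, -1, 0, 4, 0], [0, 0, 0, 0, 0, 3, 0], [0, 0, 0, 0, 0, 0, 0]]
  ]
}}

```text
clock: 16.3
ee_pos: [0.5691, 0.3991, 0.1227]
ee_rot: [[0.353, 0.935, 0.012], [0.935, -0.354, 0.011], [0.014, 0.008, -1.0]]
contact_force: [-2.6, 0.2, 7.3]
width: 0.0007
```

```bash
python3 - <<'E'
from h import *
plan([(.567,.399,.1145)],69,0,10)
im=arm.snapshot("wrist");cv2.imwrite("pics/w16.png",crop(im,(150,350,120,270),4))
E
```

```text
[0.008, -0.014, 0.005, -1.0, -2.0, 8.1, 0]
1 rows; pos [0.5691 0.3991 0.1227] yaw 69.3 F [-2.6  0.2  7.3] w 0.0007 t 16.3
```

View pics/w16.png

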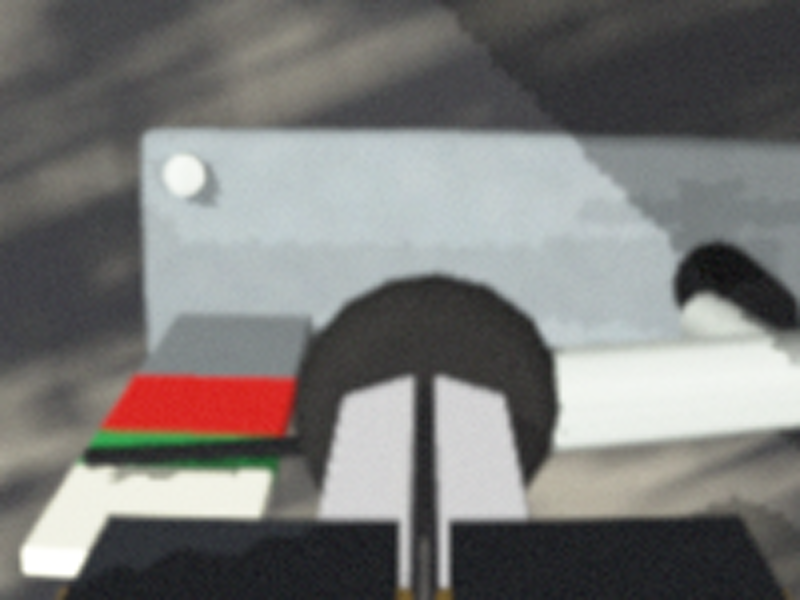

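{"method": "jog_arm", "body": {
  "deltas": [
    [[0.004, -0.007, 0, -1, -1, 3, 0], [0.004, -0.007, 0, 0, -1, 3, 0], [0, 0, 0, 0, 0, 3, 0], [0, 0, 0, 0, 0, 0, 0], [0, 0, 0, 0, 0, 0, 0]]
  ]
}}

```text
clock: 16.98
ee_pos: [0.5695, 0.3995, 0.1202]
ee_rot: [[0.353, 0.936, 0.006], [0.936, -0.353, 0.001], [0.003, 0.005, -1.0]]
contact_force: [-3.1, -1.3, 8.0]
width: 0.0002
```

```bash
python3 - <<'E'
from h import *
plan([(.567,.398,.1145)],69,0,10)
im=arm.snapshot("wrist");cv2.imwrite("pics/w17.png",crop(im,(150,350,120,270),4))
print(arm.observe()["ee_pos"])
s=arm.snapshot("side");cv2.imwrite("pics/s17.png",crop(s,(210,270,130,190),9))
print(arm.observe()["ee_pos"])
E
```

```text
[0.005, -0.003, 0.006, -2.3, -1.8, 5.7, 0]
1 rows; pos [0.5695 0.3995 0.1202] yaw 69.3 F [-3.1 -1.3  8. ] w 0.0002 t 16.975
[0.56953909 0.3995587  0.12037781]
[0.56951291 0.39951261 0.12031516]
```

View pics/w17.png

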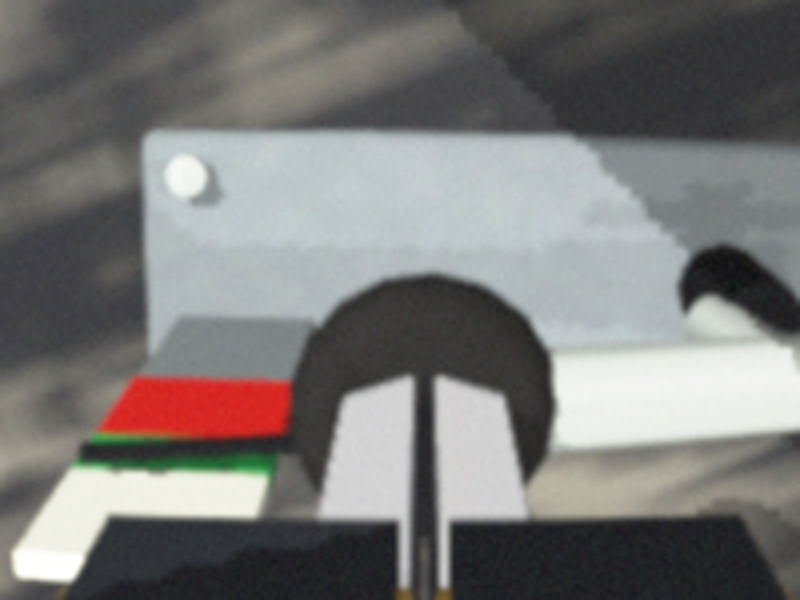

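View pics/s17.png

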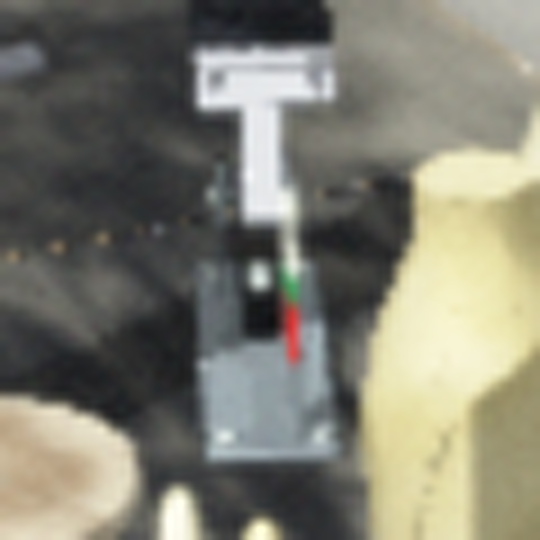

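{"method": "jog_arm", "body": {
  "deltas": [
    [[0.003, -0.003, 0, -1.5, -1, 3, 0], [0, 0, 0, -1, -1, 3, 0], [0, 0, 0, 0, 0, 2, 0], [0, 0, 0, 0, 0, 1, 0]]
  ]
}}

```text
clock: 17.58
ee_pos: [0.5695, 0.399, 0.1172]
ee_rot: [[0.353, 0.936, 0.009], [0.936, -0.353, 0.002], [0.005, 0.008, -1.0]]
contact_force: [-3.6, -1.0, 7.0]
width: 0.0002
```

```bash
python3 - <<'E'
from h import *
plan([(.567,.398,.1165)],69,0,10)
im=arm.snapshot("wrist");cv2.imwrite("pics/w18.png",crop(im,(150,350,120,270),4))
print(arm.observe()["ee_pos"])
E
```

```text
[0.008, -0.005, 0.006, -1.8, -2.0, 0.7, 0]
1 rows; pos [0.5695 0.399  0.1172] yaw 69.3 F [-3.6 -1.   7. ] w 0.0002 t 17.575
[0.5694726  0.39902093 0.11720467]
```

View pics/w18.png

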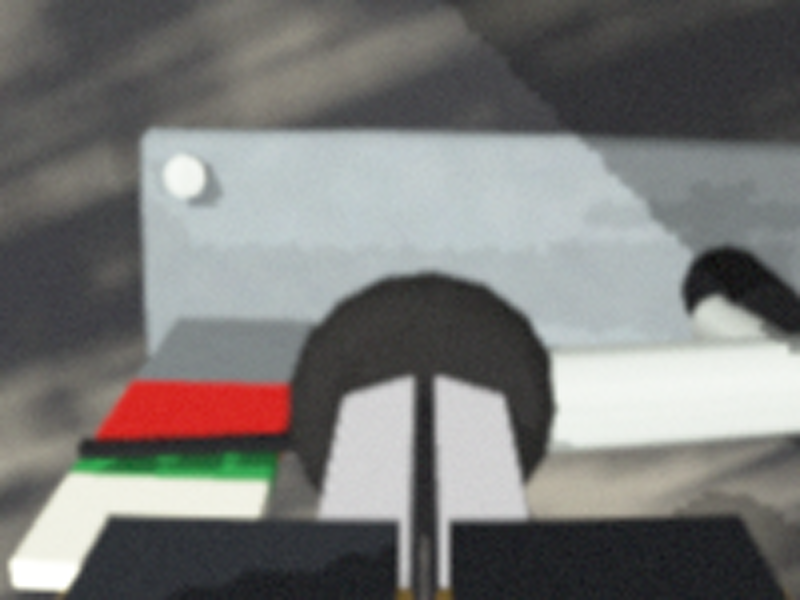

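```bash
python3 - <<'E'
from h import *
s=arm.snapshot("side");a=crop(s,(300,400,210,300),4);b=cv2.resize(crop(s,(210,270,130,190),6),(360,360))
c=np.zeros((360,760,3),np.uint8);c[:,:400]=a;c[:,400:]=b;cv2.imwrite("pics/s19.png",c)
o=arm.observe();print(o["clock"],o["ee_pos"],o["contact_force"],np.round(o["joint_vel"],2))
E
```

```text
17.675 [0.56950013 0.3990375  0.11723205] [-3.81407095 -2.10931793  8.98969176] [ 0.04  0.06 -0.07  0.06 -0.03  0.07]
```

View pics/s19.png

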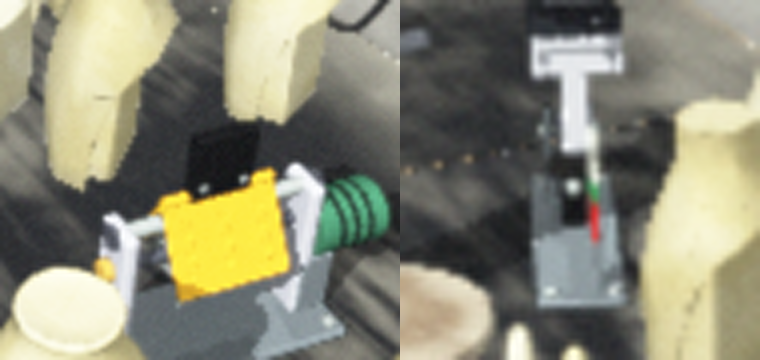

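The left half shows the guard upright on the rail and covering the roller. The right half shows the gripper holding the pad down, level with the green band. The arm is steady at about 8–9 N.

```bash
python3 -c "
from station import arm
print(arm.sign_off()); print(arm.observe()['ee_pos'])"
```

```text
the job is handed in; nothing more can be done
None
the job is handed in; nothing more can be done
```

I hung the guard over the polisher's rail and let go. Then I pressed the lever's pad down and handed the job in at about 17.7 s, still holding it.

**Guard:** The last side picture shows it upright, covering the felt roller. The wrist picture taken just after release shows equal bare rail at both ends, so it is centred.

**Lever:** The arm was steady at a TCP height of 117 mm, pushing about 7–9 N. My angle estimates:

| Method | Estimated angle (rad) |
|---|---|
| How far the pad was pressed | about 0.17 |
| Pointer in the wrist picture, corrected for its offset in front of the plate | 0.18–0.19 |
| Green zone | 0.14–0.24 |

- **Disagreement:** In the uncorrected wrist picture the pointer looks close to the green/red boundary, at about 0.22. I put that down to the slanted view from above.
- **Not confirmed:** I could not read the lever angle directly. The side picture was too coarse to read the pointer.

**Bystanders:** I did not touch the cone, the tape roll or the putty lump on purpose. I took no final picture to check that they stayed put.

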